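# Hang a slide rack to drain over the staining dish

## Robot

A 7-joint arm with a two-finger parallel gripper is mounted at the origin on a cart in front of the work surface, level with it; the furniture and walls round the work are solid. World frame = base frame: x ahead of the robot, y to its left, z up, the work surface at z = 0. Lengths are in m, angles in rad, forces in N, time in s.
With the tool pointing down it reaches from about 0.425 to 0.825 m from the base axis. Payload 3.6 kg.
Tool frame: the origin (TCP) lies midway between the tips of the shut fingers; the grasp point (between the pads) lies 19 mm behind it; x points along the fingers, z is the direction in which the jaws open and shut, and the axes are right-handed (so a half turn about x gives the same grasp; the last joint's range is limited). The gripper opens to 85 mm and grips with 20 to 120 N. Pads are 22 mm wide; open, the fingers measure 114 mm over their backs; the gripper's body (76 mm by 85 mm) begins 54 mm behind the grasp point. The pads swing forward as they close: fully open they stand 13 mm farther back than shut.
Start: joints at [1.306, 0.615, -0.013, 1.423, 0.008, 1.103, -0.04], TCP at [0.154, -0.632, 0.231] pointing down, gripper open.
Joint ranges: [-3.12, 3.12], [-0.3, 2.06], [-1.34, 1.32], [0.26, 2.42], [-1.36, 4.5], [0.01, 1.98], [-2.84, 2.84]. Speed limits (rad/s): [2.79, 2.79, 3.14, 3.14, 3.14, 3.14, 3.14].

## Interface

Orientations are given as a unit quaternion [x, y, z, w].
In Python, from rig import robot, viewer gives the robot as it stands. The module is installed in compiled form; this text tells all that it offers.
- The arm moves only by the tool play_rows, never from a script. Its argument "deltas" is text: rows parted by semicolons, each of 5 numbers parted by spaces: the finger opening in mm, from 0 to 85.4, then the shift along the tool's x, y, z in mm, then the turn about the tool's x in rad. In form: grip tx ty tz yaw; .... A call has 1 to 5 rows; each row is the pose to reach, as a shift and turn from the pose commanded when the call began, along the tool's axes at that moment; what a row does not reach only later rows make up. A row lasts 1/10 s, in which the tool goes at most 50 mm and 8.59 degrees, less where a joint would pass 70% of its speed; a pose out of reach is approached as far as the arm can. A call with a gripper value outside its range is refused whole. The fingers move at their own pace and stop on an object; the grip force is fixed at half the most. Time passes only in rows, so rows that repeat a pose let the fingers close. It gives the time, the measured TCP pose, the force and the opening at its end, in the units of the state.
- robot.get_obs(): the state, without advancing time (a new reading comes with each control period).
- viewer.camera(name): name is "scene" or "top" or "wrist"; returns a dict with "image" (384x512x3 uint8, red, green, blue), "fx", "fy", "cx", "cy" (pixels), "k1" (the pictures are not rectified: a ray, as slopes to the right and down, at radius r is drawn at 1 + k1 r^2 times it, then the intrinsics apply), "cam_to_world" (4x4, takes a point from camera to world coordinates); the wrist camera has in their place "hand_eye" (4x4, takes a point from camera to tool coordinates, whose origin is the TCP and whose axes are the tool frame's). Camera axes: x right, y down, z forward; pixel columns grow to the right and rows downward; lengths in m; the calibration is good to about 2 mm. A picture is of the moment at which its call begins: read the wrist's pose just before it. There is no depth.
- robot.finish_job(): hands the job in, once; it reports no verdict.
The state is a dict: "time_s": time; "qpos": joint angles; "dq": joint speeds; "joint_efforts": joint torques, N m; "tool_pos": TCP position; "orientation": TCP orientation; "contact_force": force on the tool from outside, world axes, zero at the start; "torque": the same for the moment, N m; "width": opening from 0.0 (shut) to 1.0 (fully open).
Only numpy, scipy, OpenCV 4.12 (cv2) and the standard library are available. Lean on these libraries where they do the work, as an engineer would, in place of code of your own. Each camera call takes 0.05 s, during which the arm holds its last target.

## Task

Swing the drip stand's arm out over the glass staining dish until it comes to its stop, then take the slide rack by its blue tab and hang it by its hook on the arm, between the post and the upturned tip, so that it hangs free over the dish and the arm stays out. The rack is heavy on one side and will hang aslant: once its hook is over the arm, lower it into the slant at which it will hang while you still hold it, and only then let go, slowly, so that it does not swing. Leave the dish and the other things on the bench where they are.

Things in the scene. Friction and masses are not known exactly. Their poses are not given: they have to be found in the camera images.
- drip_stand: drip stand, fixed to the bench: dark foot 110x130x16 mm, steel post 14 mm thick. Origin on the bench on the post's axis (the swivel axis); its -x axis is the direction in which the arm points when it is fully out, over the dish
- drip_arm (a joint): swivel angle of the drip arm about the post's axis (rad). 0: fully out, against its stop, pointing along the stand's -x; positive: turned counter-clockwise seen from above (from the stand's -x towards its -y), up to 1.6. It turns very easily (friction about 0.01 N m, no spring) and stays about where it is left
- bar_seat (a point): point on top of the drip arm, 130 mm from the swivel axis, 240 mm over the bench: the middle of the place for the hook. The arm is a level steel bar 10 mm thick (centre line 235 mm over the bench) that starts at the post's black hub (radius 13 mm, top 249 mm over the bench). The point turns with the arm: x axis along the arm towards the post, z up
- bar_tip (a point): end of the drip arm, 206 mm from the swivel axis: the last 8 mm turn up by 10 mm (top 250 mm over the bench), to keep what hangs there from sliding off
- slide_rack: white slide rack with five glass slides, all one rigid piece of about 0.16 kg, standing on the bench. Origin on the plane of its underside, straight below the hook seat, z up. White box 88 (x) by 60 (y) by 32 mm high, its sides at y = +17 and +77 mm; from the side at +17 mm a steel rod 8 mm thick rises at y = +20 mm to the hook above the origin
- hook_seat (a point): top of the inside of the hook, the point that comes to lie on the bar, 130 mm above the rack's origin; axes as the rack's. The hook is an upside-down V of 8 mm rod in the y-z plane, open downwards, mouth about 30 mm wide, legs ending 24 mm below this point, the free leg on the -y side. It goes over a bar that runs along the rack's x axis, either way round
- grip_tab (a point): middle of the blue grip tab right above the hook, 30 mm above the hook seat: 12 mm thick in the rack's x, 30 mm wide in y, 44 mm high. The rack's centre of mass is 39 mm to its +y side and 99 mm below the hook seat, so hanging freely it turns about its x axis, the +y side (box) going down, until its z axis is 0.37 rad from vertical
- dish: open rectangular glass staining dish, 245x270 mm, 60 mm high, origin in the middle of its underside; it stands in front of the drip stand
- bottle: small lab bottle with a blue cap, 56 mm across, 110 mm high, origin in the middle of its underside; a bystander
- timer: white digital timer, 68x64x19 mm, origin in the middle of its underside; a bystander
- tip_box: clear pipette-tip box, 136x115x66 mm, origin in the middle of its underside; a bystander
- marker: red and white marker pen lying on the bench, 142 mm long in its y, 12 mm thick, origin in the middle of its underside; a bystander

How it is judged:
By the outcome, as a careful person would: the job done as asked, in the order asked, and still so for the second after the job is handed in, with the robot touching nothing.
It also fails if it takes over 72 s, if anything falls off the work surface, if the arm or the gripper's body presses on something with over 40 N, if the wrist force passes 120 N, or if a joint passes its speed limit or range.

## Working session

There is one attempt and no reset: what is moved stays moved. The work goes in short steps, Python scripts to look and compute and a tool call to move; the robot and the scene stay as the last step left them, time stands still between calls to the robot, and variables do not carry over. Pictures are saved under pics/ and viewed, and the job is handed in when it is done.

Besides the shell and the picture viewer there is one more tool, called after "Emit:" by a JSON object that holds its "fn" and its "kwargs", one argument or row to a line. play_rows: Moves the arm, as the interface text tells. Its arguments: {"type":"object","properties":{"deltas":{"type":"string"}},"required":["deltas"]}

```bash
mkdir -p pics; cat > h.py <<'E'
import numpy as np, cv2, pickle
from rig import robot, viewer
from scipy.spatial.transform import Rotation as R
def snap(name, fn):
    o=robot.get_obs(); c=viewer.camera(name)
    cv2.imwrite('pics/'+fn+'.png', c['image'][:,:,::-1])
    T=np.eye(4); T[:3,:3]=R.from_quat(o['orientation']).as_matrix(); T[:3,3]=o['tool_pos']
    if 'hand_eye' in c: c['cam_to_world']=T@c['hand_eye']
    c['obs']=o
    pickle.dump(c,open('pics/'+fn+'.pkl','wb')); return c
def load(fn): return pickle.load(open('pics/'+fn+'.pkl','rb'))
def ray(c,u,v):
    x=(u-c['cx'])/c['fx']; y=(v-c['cy'])/c['fy']; rd=np.hypot(x,y); r=rd
    for _ in range(30): r=rd/(1+c['k1']*r*r)
    s=r/rd if rd>0 else 1
    M=np.array(c['cam_to_world']); d=M[:3,:3]@np.array([x*s,y*s,1]); return M[:3,3],d
def onz(c,u,v,z):
    o,d=ray(c,u,v); return o+d*(z-o[2])/d[2]
def tri(c1,p1,c2,p2):
    o1,d1=ray(c1,*p1); o2,d2=ray(c2,*p2)
    A=np.stack([d1,-d2],1); t=np.linalg.lstsq(A,o2-o1,rcond=None)[0]
    a=o1+d1*t[0]; b=o2+d2*t[1]; return (a+b)/2, np.linalg.norm(a-b)
def proj(c,P):
    M=np.linalg.inv(np.array(c['cam_to_world'])); p=M[:3,:3]@np.array(P)+M[:3,3]
    x,y=p[0]/p[2],p[1]/p[2]; k=1+c['k1']*(x*x+y*y)
    return np.array([c['fx']*x*k+c['cx'],c['fy']*y*k+c['cy']])
E
python3 - <<'E'
from h import *
np.set_printoptions(precision=4,suppress=True)
for n in ['scene','top','wrist']:
    c=snap(n,n+'0'); print(n,c['fx'],c['cx'],c['cy'],c['k1']); print(c['cam_to_world'])
print(robot.get_obs())
E
```

```text
scene 377.2471877968443 253.95898496845388 196.21203496715614 0.040223411795701144
[[-0.8144 -0.3997  0.4208 -0.0022]
 [-0.5801  0.5813 -0.5705  0.6586]
 [-0.0166 -0.7087 -0.7053  0.9853]
 [ 0.      0.      0.      1.    ]]
top 473.8468215145921 262.56473941442056 191.64103324483614 0.054514649480870765
[[ 0.0034 -0.9844  0.176   0.2522]
 [-1.     -0.0037 -0.0016  0.0174]
 [ 0.0023 -0.176  -0.9844  1.5532]
 [ 0.      0.      0.      1.    ]]
wrist 300.8135280085603 254.04682935857932 194.024322389648 0.010478500649678535
[[ 0.2366 -0.9349 -0.2644  0.2197]
 [-0.9716 -0.2283 -0.062  -0.6152]
 [-0.0024  0.2716 -0.9624  0.3723]
 [ 0.      0.      0.      1.    ]]
{'time_s': 0.15, 'qpos': array([ 1.3055,  0.6157, -0.0126,  1.4245,  0.0081,  1.1034, -0.0404]), 'dq': array([ 0.0007, -0.0023,  0.0017, -0.006 ,  0.0012, -0.0007,  0.0022]), 'joint_efforts': array([  0.0007, -46.966 ,   0.2598, -17.1252,   0.0101,   0.0071,
         0.    ]), 'tool_pos': array([ 0.1536, -0.631 ,  0.2304]), 'orientation': array([ 0.4373,  0.5566, -0.4365,  0.5554]), 'contact_force': array([-0.4645,  0.0289, -0.3744]), 'torque': array([0.0233, 0.0242, 0.0324]), 'width': 1.0003410467976526}
```

View pics/scene0.png

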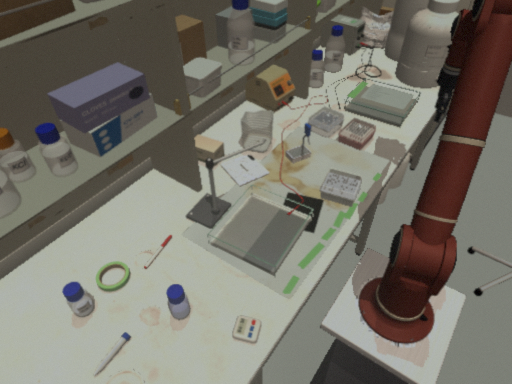

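View pics/top0.png

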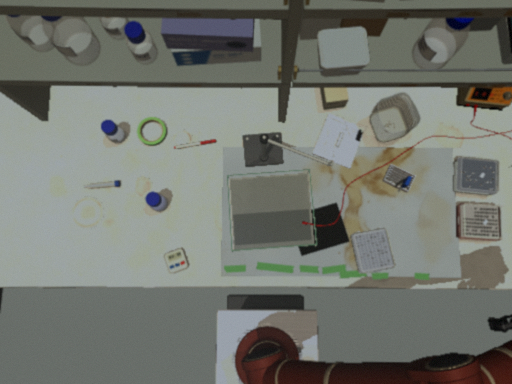

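View pics/wrist0.png

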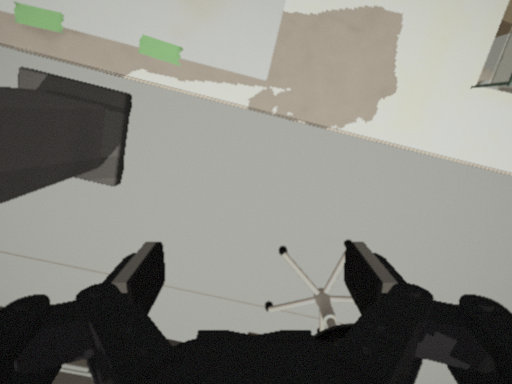

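```bash
python3 - <<'E'
import cv2
a=cv2.imread('pics/top0.png')[110:260,215:455]; cv2.imwrite('pics/t0c.png',cv2.resize(a,None,fx=3.3,fy=3.3,interpolation=cv2.INTER_CUBIC))
a=cv2.imread('pics/scene0.png')[110:280,170:380]; cv2.imwrite('pics/s0c.png',cv2.resize(a,None,fx=3.5,fy=3.5,interpolation=cv2.INTER_CUBIC))
E
```

```text
(no output)
```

View pics/t0c.png

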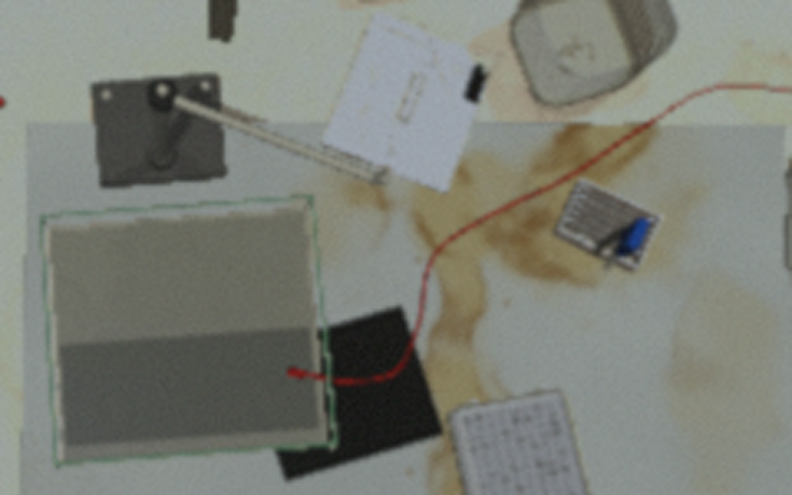

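View pics/s0c.png

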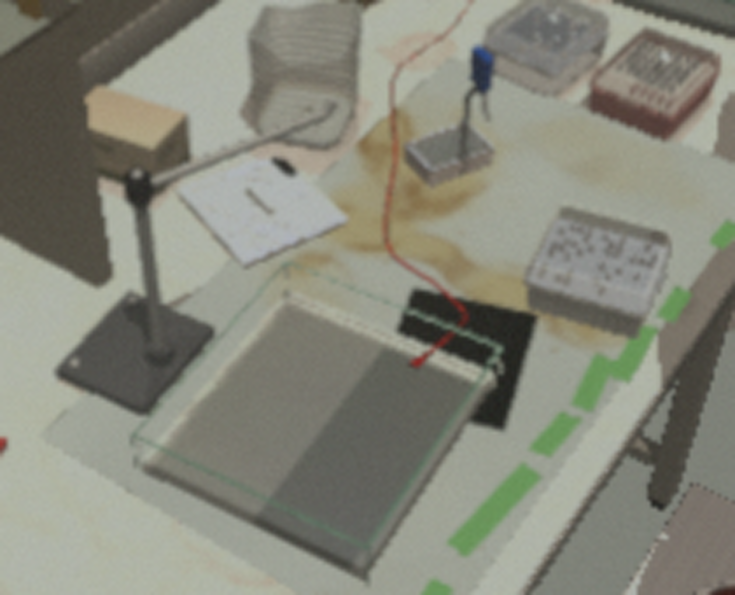

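```bash
cat > m0.py <<'E'
from h import *
np.set_printoptions(precision=4,suppress=True)
t=load('top0'); s=load('scene0')
T=lambda p:(p[0]/3.3+215-.35,p[1]/3.3+110-.35); S=lambda p:(p[0]/3.5+170-.35,p[1]/3.5+110-.35)
P={'hub':((162,90),(138,180)),'tip':((382,177),(333,108)),'tab':((634,234),(482,70)),'postbase':((162,160),(160,352))}
for k,(a,b) in P.items(): print(k,tri(t,T(a),s,S(b)))
h=onz(t,*T((162,90)),.249); tp=onz(t,*T((382,177)),.245); print('hub',h,'tip',tp,np.linalg.norm((h-tp)[:2]))
print('pb',onz(t,*T((162,160)),.016), onz(s,*S((160,352)),.02))
print('foot',[onz(t,*T(p),.016)[:2] for p in [(92,83),(217,75),(227,175),(101,187)]])
print('tab mid z .16',onz(t,*T((634,234)),.16),onz(s,*S((482,70)),.16))
print('box z.032',[onz(t,*T(p),.032)[:2] for p in [(583,180),(663,216),(635,270),(555,230)]])
print('boxs z.032',[onz(s,*S(p),.032)[:2] for p in [(406,152),(472,122),(494,152),(432,185)]])
print('dish rim',[onz(t,*T(p),.06)[:2] for p in [(42,216),(312,198),(335,446),(57,464)]])
E
python3 m0.py
python3 - <<'E'
from h import *
c=load('top0')['image']; hsv=cv2.cvtColor(c,cv2.COLOR_RGB2HSV)
for n in ['top0','scene0']:
    c=load(n); hsv=cv2.cvtColor(c['image'],cv2.COLOR_RGB2HSV)
    m=cv2.inRange(hsv,(105,120,50),(130,255,255)); k,l,st,ce=cv2.connectedComponentsWithStats(m)
    for i in range(1,k):
        if st[i,4]>8: print(n,st[i],ce[i])
E
```

```text
hub (array([0.6449, 0.0118, 0.243 ]), np.float64(0.0020652936423516113))
tip (array([ 0.5685, -0.1789,  0.2364]), np.float64(0.004497380226084302))
tab (array([ 0.5363, -0.4182,  0.1534]), np.float64(0.003528495893737116))
postbase (array([0.6407, 0.0124, 0.0231]), np.float64(0.004119014707687584))
hub [0.644  0.0124 0.249 ] tip [ 0.5684 -0.1766  0.245 ] 0.20359850034842197
pb [0.6407 0.0113 0.016 ] [0.6448 0.0111 0.02  ]
foot [array([0.7211, 0.0829]), array([ 0.7301, -0.0446]), array([ 0.6253, -0.0543]), array([0.6124, 0.0727])]
tab mid z .16 [ 0.5366 -0.4155  0.16  ] [ 0.5303 -0.4102  0.16  ]
box z.032 [array([ 0.6174, -0.4076]), array([ 0.5809, -0.4845]), array([ 0.5265, -0.4544]), array([ 0.5665, -0.3779])]
boxs z.032 [array([ 0.6043, -0.386 ]), array([ 0.5701, -0.4776]), array([ 0.5208, -0.4426]), array([ 0.5488, -0.3521])]
dish rim [array([0.5729, 0.1284]), array([ 0.5918, -0.1353]), array([ 0.3505, -0.1537]), array([0.3326, 0.1102])]
top0 [454  17  20   7  89] [463.37078652  19.5505618 ]
top0 [125  21  18  18 237] [133.07594937  29.55274262]
top0 [196  56   7   7  13] [198.61538462  59.53846154]
top0 [102 120  13  14 137] [107.83211679 126.24817518]
top0 [404 176   7  11  45] [407.06666667 180.97777778]
top0 [115 181   4   5  17] [116.58823529 183.11764706]
top0 [146 192  14  14 148] [152.56081081 198.61486486]
scene0 [233   0  15   9 128] [240.0390625   3.796875 ]
scene0 [333  25  10  11  86] [337.27906977  29.68604651]
scene0 [313  50   9  10  76] [316.98684211  53.93421053]
scene0 [ 93 117  27  38 289] [108.94117647 133.19723183]
scene0 [ 35 123  24  21 343] [ 46.65306122 132.58600583]
scene0 [306 124   4   4  11] [307.63636364 125.45454545]
scene0 [ 63 283  17  13 163] [ 71.12269939 288.91411043]
scene0 [167 285  16  14 169] [174.59763314 291.39053254]
scene0 [124 334   4   4  13] [125.38461538 335.38461538]
```

The top view shows the drip arm turned about 1.1 rad from out, the rack at top px (407,181) and the dish at px (228–317, 170–250). The hub triangulates to z 0.243 and the tab to 0.153, both close to what they should be. Next I'll work out the tool axes and the path for the push.

```bash
cat >> h.py <<'E'
np.set_printoptions(precision=4,suppress=True)
def tool():
    o=robot.get_obs(); return np.array(o['tool_pos']), R.from_quat(o['orientation']).as_matrix(), o
def to(world, p=None):
    q,M,o=tool(); return (M.T@(np.array(world)-(q if p is None else p)))*1000
AX=np.array([.643,.012]); YAW=.09
def armdir(th): a=np.pi+YAW+th; return np.array([np.cos(a),np.sin(a)])
def pushpt(th,r,d):
    a=armdir(th); t=np.array([-a[1],a[0]]); return AX+r*a+d*t
E
python3 - <<'E'
from h import *
p,M,o=tool(); print(M); print(p,o['qpos'])
tgt=pushpt(1.10,.165,.06); print(tgt, to([*tgt,.30]), to([*p[:2],.30]))
E
```

```text
[[-0.0005  0.9716  0.2366]
 [ 0.0019  0.2366 -0.9716]
 [-1.     -0.     -0.002 ]]
[ 0.1536 -0.631   0.2304] [ 1.3055  0.6157 -0.0126  1.4245  0.0081  1.1034 -0.0404]
[ 0.6374 -0.1635] [ -68.9322  580.642  -339.9343] [-69.5894  -0.0025  -0.1389]
```

Emit:
{"fn": "play_rows", "kwargs": {
  "deltas": "0 -35 20 -12 0; 0 -70 55 -32 0; 0 -70 95 -56 0; 0 -70 135 -79 0; 0 -70 175 -102 0"
}}

```text
time_s: 0.65
tool_pos: [0.3008, -0.4895, 0.3015]
orientation: [0.437, 0.556, -0.437, 0.556]
contact_force: [0.1, -0.5, -1.0]
width: 0.145
```

Emit:
{"fn": "play_rows", "kwargs": {
  "deltas": "0 0 40 -23 0; 0 0 80 -47 0; 0 0 120 -70 0; 0 0 160 -94 0; 0 0 200 -117 0"
}}

```text
time_s: 1.15
tool_pos: [0.4672, -0.3284, 0.3012]
orientation: [0.437, 0.556, -0.437, 0.556]
contact_force: [0.2, -1.5, -0.9]
width: -0.002
```

Emit:
{"fn": "play_rows", "kwargs": {
  "deltas": "0 0 40 -23 0; 0 0 80 -47 0; 0 0 120 -70 0; 0 0 160 -94 0; 0 0 200 -117 0"
}}

```text
time_s: 1.65
tool_pos: [0.6339, -0.1675, 0.301]
orientation: [0.437, 0.556, -0.437, 0.556]
contact_force: [0.8, -0.8, 0.2]
width: -0.003
```

```bash
python3 - <<'E'
from h import *
p,M,o=tool(); print(M); print(p,o['qpos'],o['width'],o['time_s'])
tgt=pushpt(1.10,.165,.06); print(tgt, to([*tgt,.30]))
c=snap('wrist','w1'); c=snap('top','t1')
E
```

```text
[[-0.0008  0.9716  0.2366]
 [ 0.0001  0.2366 -0.9716]
 [-1.     -0.0007 -0.0003]]
[ 0.6339 -0.1675  0.301 ] [ 0.286   0.5787 -0.1118  1.2919  0.0639  1.2752 -1.1584] -0.0029217196614011723 1.65
[ 0.6374 -0.1635] [ 0.9949  4.3788 -3.091 ]
```

View pics/w1.png

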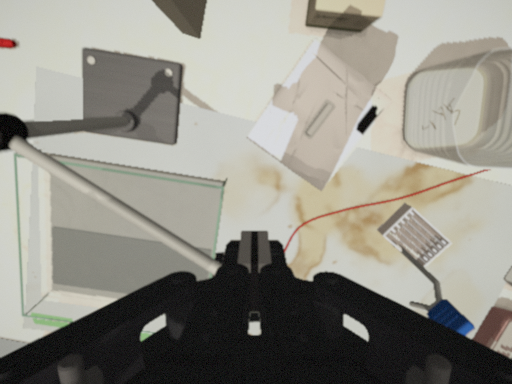

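View pics/t1.png

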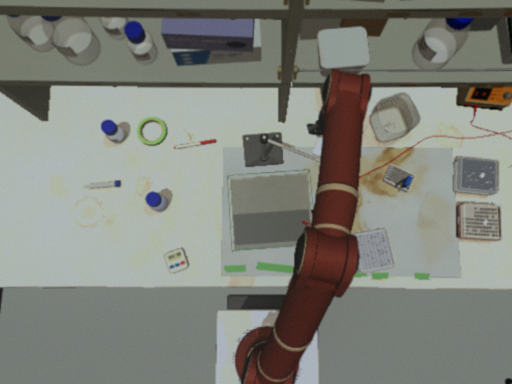

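Emit:
{"fn": "play_rows", "kwargs": {
  "deltas": "0 30 0 0 0; 0 60 0 0 0; 0 82 0 0 0; 0 82 0 0 0"
}}

```text
time_s: 2.15
tool_pos: [0.63, -0.169, 0.2151]
orientation: [0.435, 0.559, -0.438, 0.553]
contact_force: [-0.5, -0.5, 0.4]
width: 0.002
```

```bash
python3 - <<'E'
from h import *
p,M,o=tool(); print(p)
v=p[:2]-AX; r=np.linalg.norm(v); print(r)
# angular arc: TCP path, final offset d=.018 at th=0
prev=None
for th in [1.1,.95,.8,.65,.5,.35,.2,.1,0]:
    q=pushpt(th,.165,.018); print(th,q,to([*q,p[2]]))
E
```

```text
[ 0.63   -0.169   0.2151]
0.18144699872813297
1.1 [ 0.5984 -0.1479] [  0.3289 -25.7119 -27.9748]
0.95 [ 0.575  -0.1394] [  0.5598 -46.4394 -41.7229]
0.8 [ 0.5531 -0.1275] [  0.7825 -64.8796 -58.4142]
0.65 [ 0.5333 -0.1125] [  0.9922 -80.6184 -77.674 ]
0.5 [ 0.5159 -0.0948] [  1.1841 -93.3023 -99.0696]
0.35 [ 0.5014 -0.0746] [   1.3538 -102.6465 -122.1205]
0.2 [ 0.49   -0.0524] [   1.4976 -108.4412 -146.3092]
0.1 [ 0.4844 -0.0368] [   1.5775 -110.2646 -162.7995]
0 [ 0.4803 -0.0208] [   1.6436 -110.4328 -179.3895]
```

Emit:
{"fn": "play_rows", "kwargs": {
  "deltas": "0 0 -13 -14 0; 0 0 -26 -28 0; 0 0 -33 -33 0; 0 0 -40 -38 0; 0 0 -47 -43 0"
}}

```text
time_s: 2.65
tool_pos: [0.5772, -0.1389, 0.2201]
orientation: [0.437, 0.555, -0.437, 0.557]
contact_force: [0.1, 0.7, 0.0]
width: -0.001
```

Emit:
{"fn": "play_rows", "kwargs": {
  "deltas": "0 0 -6 -6 0; 0 0 -12 -11 0; 0 0 -18 -16 0; 0 0 -23 -23 0; 0 0 -28 -29 0"
}}

```text
time_s: 3.15
tool_pos: [0.5425, -0.1162, 0.2193]
orientation: [0.437, 0.556, -0.437, 0.556]
contact_force: [0.1, -0.3, -0.3]
width: 0.002
```

Emit:
{"fn": "play_rows", "kwargs": {
  "deltas": "0 0 -6 -6 0; 0 0 -11 -13 0; 0 0 -15 -19 0; 0 0 -20 -27 0; 0 0 -23 -34 0"
}}

```text
time_s: 3.65
tool_pos: [0.512, -0.0886, 0.2194]
orientation: [0.437, 0.556, -0.437, 0.556]
contact_force: [-0.3, -0.3, -1.1]
width: -0.002
```

```bash
python3 - <<'E'
from h import *
p,M,o=tool(); print(p,o['contact_force'])
for th in [.5,.35,.2,.1,0,-.05]:
    q=pushpt(th,.165,.018); print(th,q,to([*q,.215]))
snap('scene','s2'); c=snap('wrist','w2')
E
```

```text
[ 0.512  -0.0886  0.2194] [-0.3209 -0.3219 -1.1231]
0.5 [ 0.5159 -0.0948] [4.3665 2.3342 6.9001]
0.35 [ 0.5014 -0.0746] [  4.3724  -7.0013 -16.155 ]
0.2 [ 0.49   -0.0524] [  4.378  -12.7867 -40.3464]
0.1 [ 0.4844 -0.0368] [  4.3816 -14.6037 -56.8375]
0 [ 0.4803 -0.0208] [  4.385  -14.7654 -73.4277]
-0.05 [ 0.4789 -0.0126] [  4.3866 -14.2242 -81.7081]
```

View pics/s2.png

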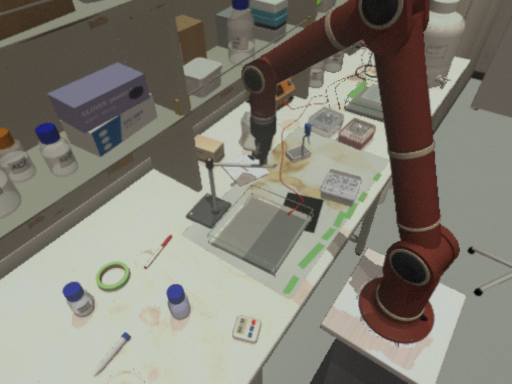

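View pics/w2.png

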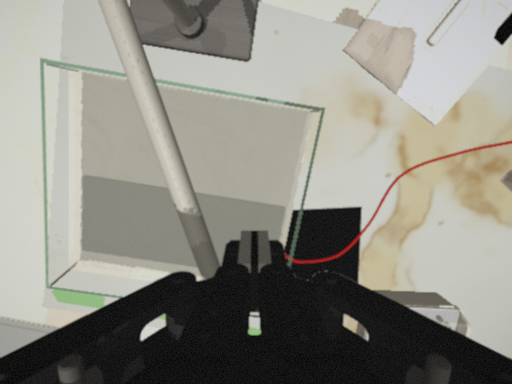

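Emit:
{"fn": "play_rows", "kwargs": {
  "deltas": "0 0 -3 -6 0; 0 0 -5 -12 0; 0 0 -7 -18 0; 0 0 -9 -25 0; 0 0 -11 -32 0"
}}

```text
time_s: 4.25
tool_pos: [0.4941, -0.0601, 0.2193]
orientation: [0.437, 0.556, -0.437, 0.556]
contact_force: [0.5, -0.3, -0.3]
width: -0.005
```

Emit:
{"fn": "play_rows", "kwargs": {
  "deltas": "0 0 -1 -5 0; 0 0 -2 -10 0; 0 0 -3 -15 0; 0 0 -3 -20 0; 0 0 -4 -24 0"
}}

```text
time_s: 4.75
tool_pos: [0.4848, -0.0379, 0.2194]
orientation: [0.437, 0.556, -0.437, 0.556]
contact_force: [0.2, 0.7, -0.5]
width: 0.002
```

```bash
python3 - <<'E'
from h import *
p,M,o=tool(); print(p,o['contact_force'])
c=snap('wrist','w3'); snap('top','t3')
E
```

```text
[ 0.4848 -0.0379  0.2194] [ 0.1506  0.7469 -0.4662]
```

View pics/w3.png

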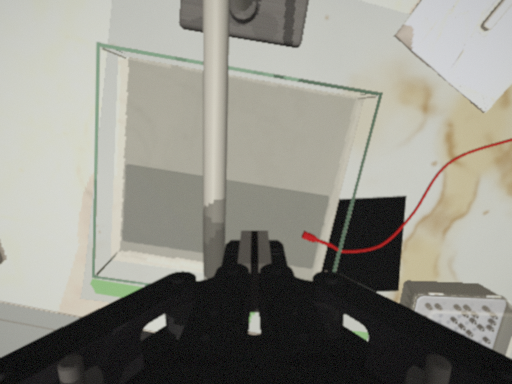

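Emit:
{"fn": "play_rows", "kwargs": {
  "deltas": "0 0 0 -3 0; 0 0 -1 -6 0; 0 0 -1 -9 0; 0 0 -1 -12 0; 0 0 -1 -14 0"
}}

```text
time_s: 5.35
tool_pos: [0.4805, -0.0246, 0.2194]
orientation: [0.437, 0.556, -0.437, 0.556]
contact_force: [-0.1, 0.0, 0.2]
width: 0.002
```

```bash
cat > armang.py <<'E'
from h import *
import sys
c=snap('wrist',sys.argv[1]); g=cv2.cvtColor(c['image'],cv2.COLOR_RGB2GRAY)
print(tool()[0],c['obs']['contact_force'])
for v in [60,110,160,190]: print(v,g[v,180:300:3])
E
python3 armang.py w4
```

```text
[ 0.4804 -0.0243  0.2194] [-0.0983  0.0305  0.2113]
60 [197 196 198 197 195 187 178 164 157 151 150 155 163 170 158 182 190 199
 202 187 172 143 167 198 199 198 198 200 198 198 199 198 199 199 199 200
 198 199 200 200]
110 [168 168 170 170 169 169 167 168 169 167 168 168 150 176 190 200 205 192
 178 152 131 166 169 167 166 167 166 166 165 167 166 167 168 168 167 166
 167 168 168 167]
160 [169 168 169 169 168 170 169 168 169 168 163 168 189 199 207 195 180 156
 125 167 167 170 169 169 168 169 169 169 168 167 167 167 167 168 168 168
 168 169 168 168]
190 [140 137 137 138 138 136 137 137 138 137 166 187 199 206 192 179 153 118
 135 138 139 136 138 138 137 137 137 139 140 138 139 139 138 138 138 138
 136 138 140 137]
```

View pics/w4.png

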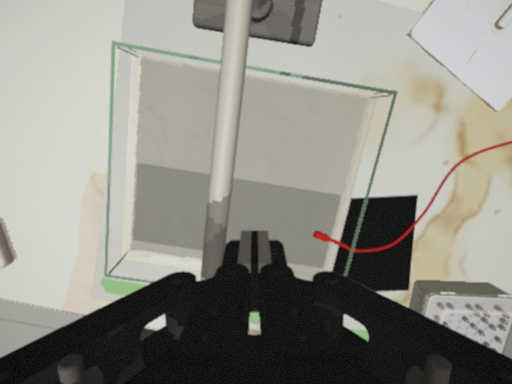

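```bash
python3 - <<'E'
from h import *
c=load('w4')
a=onz(c,229,110,.237); b=onz(c,221,190,.237); d=b-a; print(a,b,np.arctan2(-d[1],-d[0]))
print('offset of bar line from axis', (lambda n:(AX-a[:2])@n)(np.array([-d[1],d[0]])[:2]/np.linalg.norm(d[:2])))
# dish edges yaw
print([onz(c,*q,.06)[:2] for q in [(113,42),(396,93)]])
e=onz(c,396,93,.06)-onz(c,113,42,.06); print(np.arctan2(e[0],-e[1]))
E
```

```text
[0.5438 0.0011 0.237 ] [ 0.5108 -0.0027  0.237 ] 0.11307032974743082
offset of bar line from axis 0.00031743245424343625
[array([0.5728, 0.1297]), array([ 0.5925, -0.1358])]
0.07376874659006148
```

Emit:
{"fn": "play_rows", "kwargs": {
  "deltas": "0 0 0 -1 0; 0 0 0 -2 0; 0 0 0 -3 0; 0 0 0 -4 0; 0 0 0 -4 0"
}}

```text
time_s: 5.9
tool_pos: [0.4797, -0.0215, 0.2194]
orientation: [0.437, 0.556, -0.437, 0.556]
contact_force: [0.7, -0.4, -0.4]
width: 0.0
```

Emit:
{"fn": "play_rows", "kwargs": {
  "deltas": "0 0 0 -1 0; 0 0 0 -2 0; 0 0 0 -3 0; 0 0 0 -4 0; 0 0 0 -4 0"
}}

```text
time_s: 6.4
tool_pos: [0.4796, -0.0208, 0.2195]
orientation: [0.437, 0.554, -0.438, 0.557]
contact_force: [2.4, -7.6, -1.0]
width: -0.002
```

Emit:
{"fn": "play_rows", "kwargs": {
  "deltas": "0 0 0 2 0; 0 0 0 3 0; 0 0 0 4 0; 0 0 0 8 0; 0 0 0 16 0"
}}

```text
time_s: 6.9
tool_pos: [0.4821, -0.0311, 0.2193]
orientation: [0.436, 0.557, -0.436, 0.556]
contact_force: [1.0, 0.2, -0.8]
width: 0.002
```

Emit:
{"fn": "play_rows", "kwargs": {
  "deltas": "0 0 0 30 0; 0 0 0 60 0; 0 -40 0 90 0; 0 -80 0 110 0; 0 -90 0 110 0"
}}

```text
time_s: 7.4
tool_pos: [0.5107, -0.1439, 0.3136]
orientation: [0.439, 0.552, -0.438, 0.558]
contact_force: [1.0, -0.3, -0.2]
width: 0.002
```

```bash
python3 armang.py w5; python3 -c "
from h import *; snap('top','t5')"
```

```text
[ 0.5104 -0.1414  0.3132] [ 0.9737 -0.2576 -0.1995]
60 [185 183 130 111  83  73  90  98 103  83 173 199 201 200 199 198 198 198
 200 197 198 199 199 199 198 200 199 201 201 200 200 200 199 200 199 200
 198 213 215 215]
110 [168 167 166 165 165 167 167 168 167 168 169 167 166 168 169 169 168 170
 168 169 168 168 170 167 168 171 180 181 195 195 196 196 196 196 196 197
 197 197 197 195]
160 [169 169 166 168 165 167 168 168 168 171 168 170 170 166 170 170 170 169
 171 168 170 172 170 175 169 204 203 202 203 203 203 202 202 204 202 203
 202 203 203 203]
190 [138 141 137 137 137 138 138 139 135 137 137 139 137 136 137 138 138 139
 138 138 139 173 126 123  25  19  14  21  23  24  22  22  22  24  21  18
  19  16  26  21]
```

View pics/w5.png

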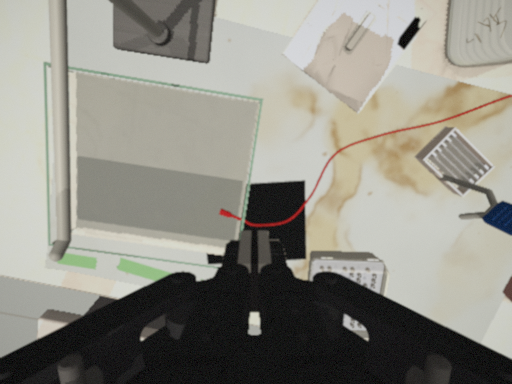

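View pics/t5.png

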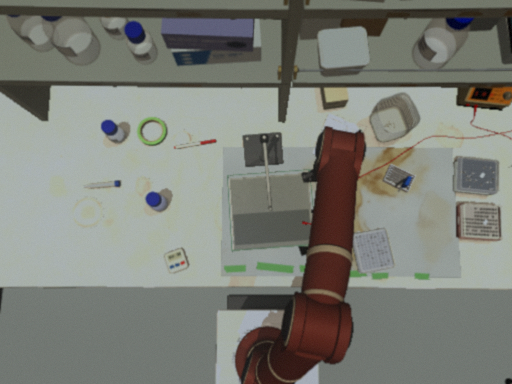

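```bash
python3 - <<'E'
from h import *
c=load('w5')
a=onz(c,57.5,20,.237); b=onz(c,62,220,.237); d=b-a; print(a,b,np.arctan2(-d[1],-d[0]))
t=load('t5'); h=onz(t,264.3,137.2,.249); tp=onz(t,269,206,.25); print(h,tp)
print('tip wrist',onz(c,62,246,.25))
print(to([.465,-.40,.31]))
E
```

```text
[0.6017 0.0077 0.237 ] [ 0.4635 -0.004   0.237 ] 0.08445552546399965
[0.6432 0.0108 0.249 ] [ 0.4448 -0.0028  0.25  ]
tip wrist [ 0.4495 -0.0127  0.25  ]
[   0.5852 -104.5255  242.5782]
```

Emit:
{"fn": "play_rows", "kwargs": {
  "deltas": "0 0 -20 45 0; 0 0 -40 92 0; 0 0 -61 140 0; 0 0 -82 188 0; 0 0 -104 236 0"
}}

```text
time_s: 8.0
tool_pos: [0.4645, -0.3843, 0.307]
orientation: [0.437, 0.558, -0.435, 0.555]
contact_force: [0.7, -0.7, 0.2]
width: 0.0
```

Emit:
{"fn": "play_rows", "kwargs": {
  "deltas": "0 0 0 5 0; 0 0 0 5 0"
}}

```text
time_s: 8.2
tool_pos: [0.4651, -0.3896, 0.3067]
orientation: [0.438, 0.557, -0.437, 0.554]
contact_force: [-0.0, -0.2, -0.7]
width: 0.001
```

```bash
python3 - <<'E'
from h import *
c=snap('wrist','w6'); print(tool()[0], tool()[2]['dq'])
E
```

```text
[ 0.4664 -0.3876  0.3072] [-0.0291 -0.0222 -0.0298  0.0038 -0.0029  0.0015 -0.0014]
```

View pics/w6.png

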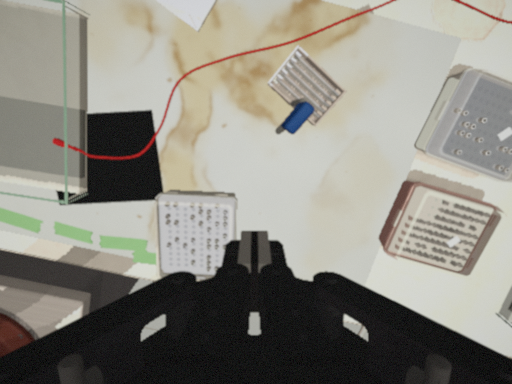

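```bash
cat > rack.py <<'E'
from h import *
import sys
n=sys.argv[1]; c=load(n); im=c['image']
hsv=cv2.cvtColor(im,cv2.COLOR_RGB2HSV); m=cv2.inRange(hsv,(105,120,30),(130,255,255))
k,l,st,ce=cv2.connectedComponentsWithStats(m); i=max(range(1,k),key=lambda j:st[j,4]); print(st[i],ce[i])
cn=max(cv2.findContours((l==i).astype(np.uint8),0,2)[0],key=cv2.contourArea)
bx=cv2.boxPoints(cv2.minAreaRect(cn)); print(bx)
for p in bx: print(onz(c,*p,.182),onz(c,*p,.138))
x,y,w,h=cv2.boundingRect(cn); x0,y0=max(0,x-60),max(0,y-90)
cv2.imwrite('pics/'+n+'c.png',cv2.resize(im[y0:y0+190,x0:x0+190,::-1],None,fx=3.1,fy=3.1,interpolation=cv2.INTER_CUBIC)); print(x0,y0)
E
python3 rack.py w6
```

```text
[282 102  31  31 483] [297.5424 116.6335]
[[280.4706 124.1176]
 [302.4942  98.4235]
 [314.1883 108.4471]
 [292.1647 134.1412]]
[ 0.524  -0.3983  0.182 ] [ 0.5227 -0.4023  0.138 ]
[ 0.5487 -0.4109  0.182 ] [ 0.5515 -0.417   0.138 ]
[ 0.5432 -0.4228  0.182 ] [ 0.5452 -0.4308  0.138 ]
[ 0.5182 -0.4104  0.182 ] [ 0.5159 -0.4164  0.138 ]
222 12
```

View pics/w6c.png

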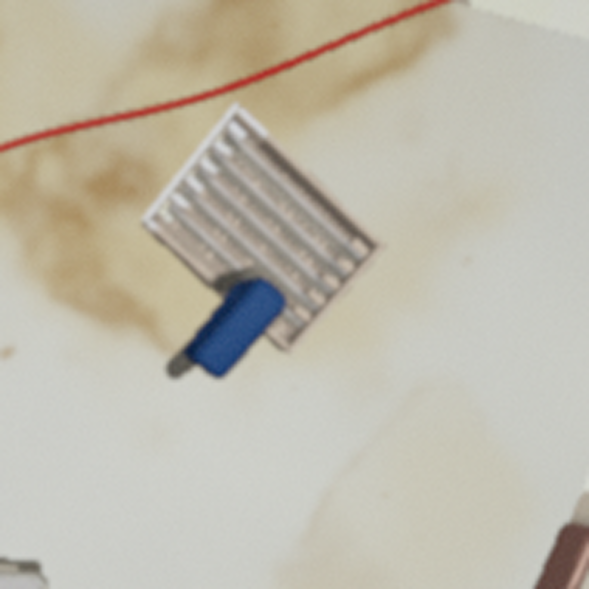

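```bash
python3 - <<'E'
from h import *
c=load('w6')
P=[onz(c,p[0]/3.1+222-.3,p[1]/3.1+12-.3,.032)[:2] for p in [(237,103),(378,245),(288,348),(145,220)]]; P=np.array(P); print(P)
for i in range(4):
    e=P[(i+1)%4]-P[i]; print(np.linalg.norm(e),np.arctan2(e[1],e[0]))
ctr=P.mean(0); print(ctr)
for yaw in [-2.014,-2.04,-2.06]:
    y=np.array([-np.sin(yaw),np.cos(yaw)]); print(yaw, ctr-.047*y)
E
```

```text
[[ 0.6186 -0.4084]
 [ 0.5801 -0.4811]
 [ 0.5307 -0.4565]
 [ 0.5667 -0.3831]]
0.08229637853045774 -2.057834253623132
0.055195926527461046 2.680039772907165
0.08177526030361325 1.113878127898444
0.057674154059503345 -0.45296534598832755
[ 0.574  -0.4323]
-2.014 [ 0.5316 -0.4121]
-2.04 [ 0.5321 -0.411 ]
-2.06 [ 0.5325 -0.4102]
```

```bash
python3 - <<'E'
from h import *
p,M,o=tool(); print(np.arctan2(M[1,2],M[0,2]), to([.533,-.411,.26]))
E
```

```text
-1.3300000250817063 [46.9641 59.1891 38.866 ]
```

Emit:
{"fn": "play_rows", "kwargs": {
  "deltas": "50 0 20 13 0.14; 50 0 40 26 0.28; 50 20 59 39 0.42; 50 40 59 39 0.56; 50 47 59 39 0.706"
}}

```text
time_s: 8.75
tool_pos: [0.534, -0.4085, 0.2584]
orientation: [0.602, 0.374, -0.602, 0.368]
contact_force: [0.7, -0.3, -1.3]
width: 0.583
```

Emit:
{"fn": "play_rows", "kwargs": {
  "deltas": "50 0 0 0 0; 50 0 0 0 0"
}}

```text
time_s: 8.95
tool_pos: [0.5338, -0.4113, 0.2623]
orientation: [0.601, 0.373, -0.601, 0.372]
contact_force: [-0.1, 0.7, -0.3]
width: 0.589
```

```bash
python3 - <<'E'
from h import *
p,M,o=tool(); print(p,np.arctan2(M[1,2],M[0,2]), to([.533,-.411,.26]),o['qpos'])
c=snap('wrist','w7')
q=p
for z in [.141,.16,.182]: print(proj(c,[p[0],p[1],z]))
E
python3 rack.py w7
```

```text
[ 0.5338 -0.4113  0.2623] -2.0313942727485648 [ 2.3251 -0.8815  0.132 ] [ 0.5601  0.6347  0.1217  1.3004 -0.0786  1.2118 -1.3454]
[253.6237 187.422 ]
[253.5846 193.0644]
[253.5315 200.7065]
[250 173  13  44 535] [256.0131 194.7944]
[[250. 173.]
 [262. 173.]
 [262. 216.]
 [250. 216.]]
[ 0.5546 -0.4186  0.182 ] [ 0.5466 -0.414   0.138 ]
[ 0.5506 -0.4267  0.182 ] [ 0.5418 -0.4237  0.138 ]
[ 0.5197 -0.4116  0.182 ] [ 0.5048 -0.4056  0.138 ]
[ 0.5238 -0.4032  0.182 ] [ 0.5098 -0.3955  0.138 ]
190 83
```

View pics/w7.png

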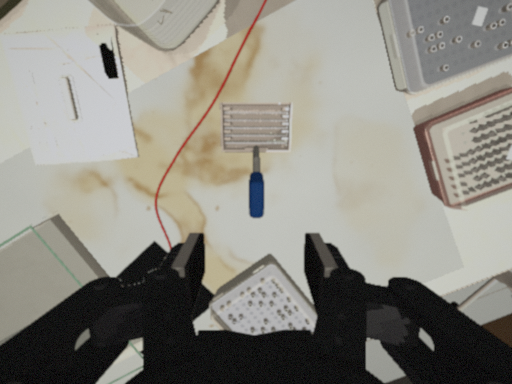

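```bash
python3 - <<'E'
from h import *
c=load('w7'); p,M,o=tool()
e=onz(c,256,216.5,.182)[:2]; y=np.array([np.cos(-.46),np.sin(-.46)]); t=e+.015*y; print(t)
print(to([*t,.141])); print(onz(c,256,195,.165)-p, M.T@(onz(c,256,195,.165)-p))
E
```

```text
[ 0.5348 -0.4139]
[121.9675   1.7024   1.2098]
[-0.001  -0.0008 -0.098 ] [ 0.098  -0.0006  0.0013]
```

Emit:
{"fn": "play_rows", "kwargs": {
  "deltas": "50 40 1 1 0; 50 80 1 1 0; 50 110 1 1 0; 50 121 1 1 0; 50 121 1 1 0"
}}

```text
time_s: 9.5
tool_pos: [0.5328, -0.4144, 0.1405]
orientation: [-0.602, -0.372, 0.602, -0.37]
contact_force: [-0.5, -0.1, 0.0]
width: 0.585
```

Emit:
{"fn": "play_rows", "kwargs": {
  "deltas": "20 0 0 0 0; 16 0 0 0 0; 12 0 0 0 0; 8 0 0 0 0; 8 0 0 0 0"
}}

```text
time_s: 10.0
tool_pos: [0.534, -0.4153, 0.1433]
orientation: [0.603, 0.37, -0.601, 0.372]
contact_force: [0.2, 2.1, 6.5]
width: 0.133
```

```bash
python3 - <<'E'
from h import *
p,M,o=tool(); print(p,np.arctan2(M[1,2],M[0,2]),o['width']*85.4,o['contact_force'],o['torque'])
c=snap('wrist','w8')
E
```

```text
[ 0.534  -0.4153  0.1433] -2.037558606878865 11.39749492287183 [0.2055 2.1053 6.455 ] [ 0.2906  0.1065 -0.0646]
```

View pics/w8.png

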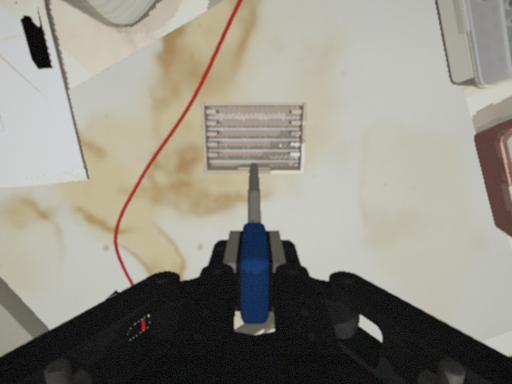

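Emit:
{"fn": "play_rows", "kwargs": {
  "deltas": "8 -10 0 0 0; 8 -25 0 0 0; 8 -45 0 0 0; 8 -70 0 0 0; 8 -95 0 0 0"
}}

```text
time_s: 10.55
tool_pos: [0.5322, -0.4151, 0.2366]
orientation: [-0.602, -0.371, 0.603, -0.37]
contact_force: [-0.0, -0.2, -1.7]
width: 0.13
```

Emit:
{"fn": "play_rows", "kwargs": {
  "deltas": "8 -25 0 0 0; 8 -45 0 0 0; 8 -60 0 0 0; 8 -70 0 0 0; 8 -70 0 0 0"
}}

```text
time_s: 11.05
tool_pos: [0.5332, -0.4157, 0.3077]
orientation: [0.602, 0.37, -0.602, 0.371]
contact_force: [-0.0, 0.0, -1.8]
width: 0.133
```

```bash
python3 - <<'E'
from h import *
p,M,o=tool(); print(p,np.arctan2(M[1,2],M[0,2]),o['width']*85.4,o['contact_force'],o['torque'])
c=snap('wrist','w9'); snap('scene','s9')
E
```

```text
[ 0.5332 -0.4157  0.3077] -2.0382522819880617 11.354986975893517 [-0.0354  0.049  -1.7579] [-0.0483  0.0409 -0.0149]
```

View pics/w9.png

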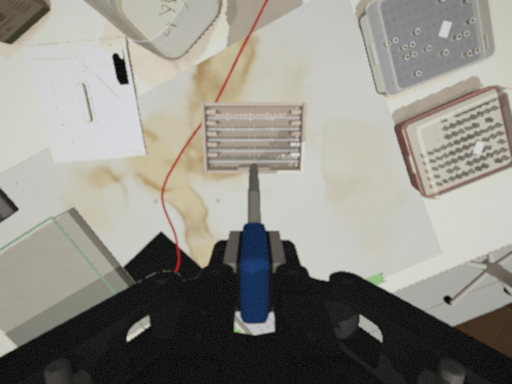

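View pics/s9.png

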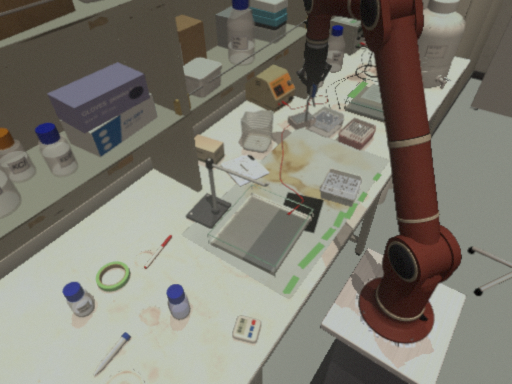

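Emit:
{"fn": "play_rows", "kwargs": {
  "deltas": "8 -15 0 0 -0.05; 8 -40 0 0 -0.15; 8 -65 0 0 -0.27; 8 -90 0 0 -0.39; 8 -112 0 0 -0.51"
}}

```text
time_s: 11.65
tool_pos: [0.5328, -0.4151, 0.4181]
orientation: [0.488, 0.513, -0.488, 0.511]
contact_force: [0.1, 0.0, -2.6]
width: 0.136
```

Emit:
{"fn": "play_rows", "kwargs": {
  "deltas": "8 0 0 0 -0.12; 8 0 0 0 -0.24; 8 0 0 0 -0.36; 8 0 0 0 -0.48; 8 0 0 0 -0.6"
}}

```text
time_s: 12.15
tool_pos: [0.5327, -0.4152, 0.4164]
orientation: [0.315, 0.634, -0.315, 0.632]
contact_force: [0.9, -0.6, -1.4]
width: 0.132
```

Emit:
{"fn": "play_rows", "kwargs": {
  "deltas": "8 0 0 0 -0.12; 8 0 0 0 -0.24; 8 0 0 0 -0.36; 8 0 0 0 -0.48; 8 0 0 0 -0.6"
}}

```text
time_s: 12.65
tool_pos: [0.5327, -0.4152, 0.4165]
orientation: [0.114, 0.699, -0.113, 0.697]
contact_force: [-0.6, -0.6, -2.8]
width: 0.132
```

Emit:
{"fn": "play_rows", "kwargs": {
  "deltas": "8 0 0 0 -0.12; 8 0 0 0 -0.24; 8 0 0 0 -0.34; 8 0 0 0 -0.4; 8 0 0 0 -0.412"
}}

```text
time_s: 13.15
tool_pos: [0.5327, -0.4153, 0.4167]
orientation: [-0.029, 0.707, 0.03, 0.706]
contact_force: [0.3, 0.5, -1.2]
width: 0.131
```

```bash
python3 - <<'E'
from h import *
p,M,o=tool(); print(p,np.arctan2(M[1,2],M[0,2]),o['width']*85.4,o['contact_force'],o['torque'],o['qpos'])
print(M); print(to([.5185,.001,p[2]]))
c=snap('wrist','w10')
E
```

```text
[ 0.5327 -0.4153  0.4167] 0.08449196915192381 11.14927542274848 [ 0.331   0.4556 -1.2189] [-0.0678 -0.0076  0.02  ] [ 0.7833  0.6015 -0.3458  0.9561  0.193   1.6142  0.587 ]
[[-0.0024 -0.0844  0.9964]
 [ 0.0015  0.9964  0.0844]
 [-1.      0.0017 -0.0022]]
[  0.6488 416.0404  20.9498]
```

View pics/w10.png

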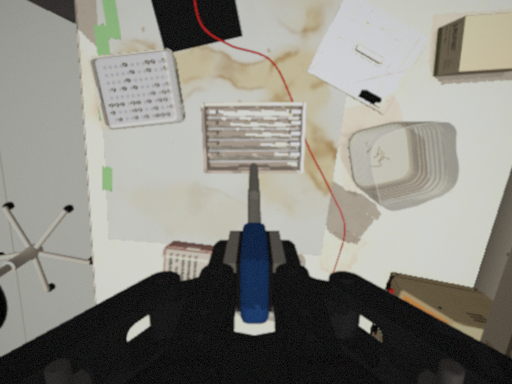

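Emit:
{"fn": "play_rows", "kwargs": {
  "deltas": "8 0 15 1 0; 8 0 45 3 0; 8 0 80 4 0; 8 0 115 6 0; 8 0 150 8 0"
}}

```text
time_s: 13.7
tool_pos: [0.528, -0.2637, 0.4178]
orientation: [-0.029, 0.707, 0.029, 0.706]
contact_force: [0.8, -0.5, -1.2]
width: 0.134
```

Emit:
{"fn": "play_rows", "kwargs": {
  "deltas": "8 0 35 2 0; 8 0 70 4 0; 8 0 105 5 0; 8 0 140 7 0; 8 0 170 8 0"
}}

```text
time_s: 14.2
tool_pos: [0.5217, -0.0927, 0.4181]
orientation: [-0.03, 0.707, 0.03, 0.706]
contact_force: [-0.3, 0.9, -1.2]
width: 0.131
```

Emit:
{"fn": "play_rows", "kwargs": {
  "deltas": "8 0 30 2 0; 8 0 55 3 0; 8 0 75 4 0; 8 0 88 5 0; 8 0 96 5 0"
}}

```text
time_s: 14.7
tool_pos: [0.5189, 0.0021, 0.4182]
orientation: [-0.03, 0.707, 0.03, 0.706]
contact_force: [-0.2, -0.3, -2.1]
width: 0.135
```

Emit:
{"fn": "play_rows", "kwargs": {
  "deltas": "8 0 0 0 0; 8 0 0 0 0"
}}

```text
time_s: 14.9
tool_pos: [0.5192, -0.0003, 0.4182]
orientation: [-0.029, 0.707, 0.029, 0.706]
contact_force: [-0.4, -0.0, -2.3]
width: 0.129
```

```bash
python3 - <<'E'
from h import *
p,M,o=tool(); print(p,np.arctan2(M[1,2],M[0,2]),o['width']*85.4,o['contact_force'],o['torque'],o['qpos'])
print(to([.5185,.001,.30]))
c=snap('wrist','w11'); snap('scene','s11'); snap('top','t11')
a=cv2.imread('pics/scene0.png')
for n in ['s11','t11']:
    im=load(n)['image'][:,:,::-1]; 
    x,y=(150,60) if n=='s11' else (190,90)
    cv2.imwrite(f'pics/{n}c.png',cv2.resize(im[y:y+190,x:x+190],None,fx=3.1,fy=3.1,interpolation=cv2.INTER_CUBIC))
E
```

```text
[ 0.5192 -0.0003  0.4182] 0.0820096712489947 11.016270155764065 [-0.4184 -0.0094 -2.2924] [-0.07   -0.0142  0.0155] [ 0.2881  0.3069 -0.4736  1.4449  0.1408  1.4237 -0.1051]
[118.1658   1.4327  -0.5367]
```

View pics/w11.png

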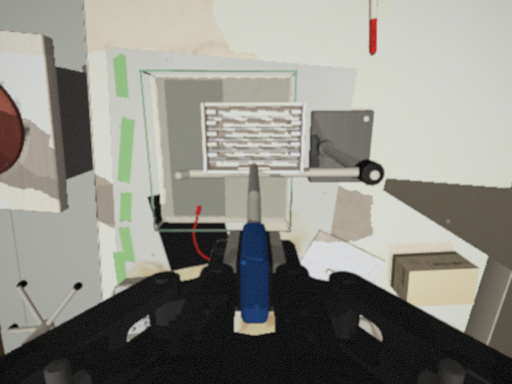

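View pics/s11c.png

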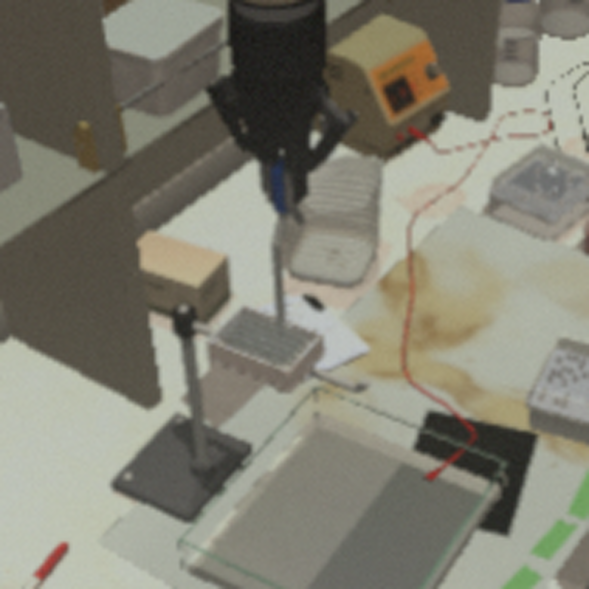

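View pics/t11c.png

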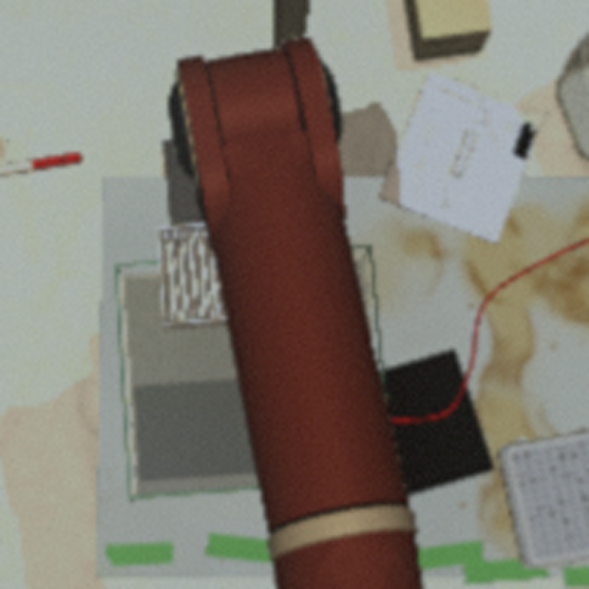

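```bash
python3 - <<'E'
from h import *
c=load('w11'); g=cv2.cvtColor(c['image'],cv2.COLOR_RGB2GRAY)
for u in [190,195,320,335,350]: print(u,g[160:190,u])
im=c['image'][60:300,120:400,::-1]; cv2.imwrite('pics/w11c.png',cv2.resize(im,None,fx=2.5,fy=2.5,interpolation=cv2.INTER_CUBIC))
for q in [(190,174.5),(345,172)]: print(onz(c,*q,.238))
print('hub',onz(c,373,173,.249)); print('tip',onz(c,180,175,.25))
E
```

```text
190 [135 139 137 136 137 137 137 135 132 146 166 182 189 192 184 178 163 144
 135 135 136 136 138 139 137 136 140 136 139 137]
195 [138 137 138 138 137 137 136 135 133 146 170 187 201 205 199 190 172 150
 133 135 139 138 137 138 135 137 137 138 138 136]
320 [108 107 107 105 106 106 108 115 139 168 185 196 201 200 192 174 147 119
 117 118 117 128 171 200 202 204 202 201 202 203]
335 [ 92 101 109 115 116 114 114 115 143 171 185 195 200 199 188 173 144 120
 115 118 110 123 172 199 203 201 201 202 201 201]
350 [103 106 102 100  99  94  96 118 149 173 186 194 199 197 189 170 137 113
 116 115 113 133 183 212 217 216 215 215 216 214]
[ 0.4484 -0.0063  0.238 ]
[0.6166 0.0104 0.238 ]
hub [0.6425 0.0137 0.249 ]
tip [ 0.4404 -0.0049  0.25  ]
```

View pics/w11c.png

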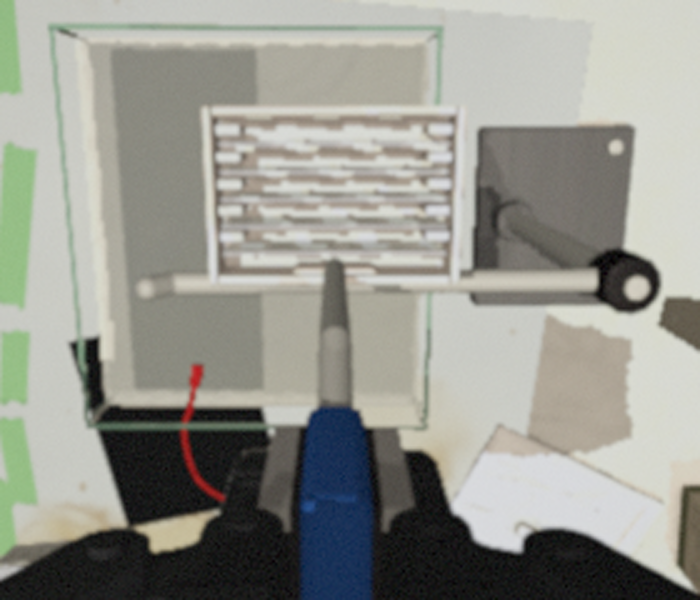

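Emit:
{"fn": "play_rows", "kwargs": {
  "deltas": "8 25 1 0 0; 8 55 1 0 0; 8 85 1 0 0; 8 110 1 0 0; 8 128 1 0 0"
}}

```text
time_s: 15.55
tool_pos: [0.5183, 0.001, 0.2885]
orientation: [-0.029, 0.707, 0.029, 0.706]
contact_force: [-1.0, 1.1, -1.7]
width: 0.132
```

Emit:
{"fn": "play_rows", "kwargs": {
  "deltas": "8 3 0 0 0; 8 3 0 0 0"
}}

```text
time_s: 15.75
tool_pos: [0.5191, 0.0015, 0.2873]
orientation: [-0.029, 0.707, 0.029, 0.706]
contact_force: [0.7, -0.9, -1.4]
width: 0.131
```

```bash
python3 - <<'E'
from h import *
p,M,o=tool(); print(p,np.arctan2(M[1,2],M[0,2]),o['width']*85.4,o['contact_force'],o['torque'])
c=snap('wrist','w12'); snap('scene','s12')
im=c['image'][60:300,120:400,::-1]; cv2.imwrite('pics/w12c.png',cv2.resize(im,None,fx=2.5,fy=2.5,interpolation=cv2.INTER_CUBIC))
im=load('s12')['image'][:,:,::-1]; x,y=170,90
cv2.imwrite(f'pics/s12c.png',cv2.resize(im[y:y+130,x:x+130],None,fx=4.5,fy=4.5,interpolation=cv2.INTER_CUBIC))
E
```

```text
[0.5191 0.0015 0.2873] 0.08286494421656736 11.18250058285971 [ 0.6726 -0.94   -1.3812] [-0.0414 -0.0461  0.0375]
```

View pics/w12c.png

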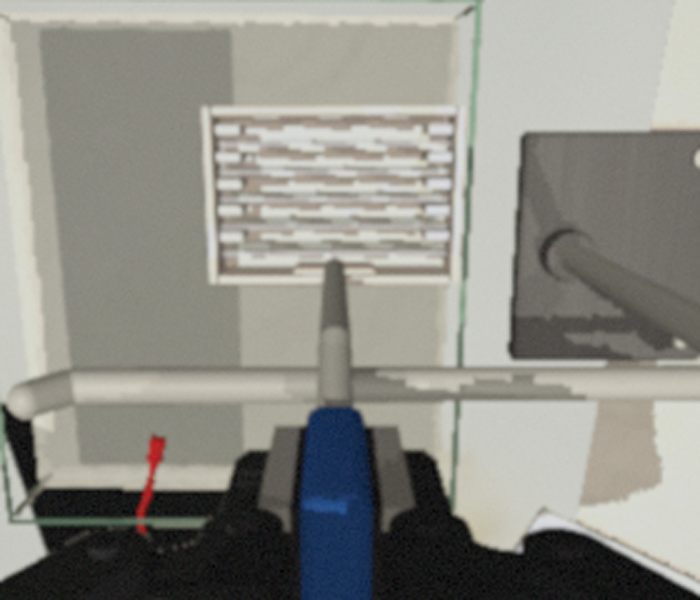

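View pics/s12c.png

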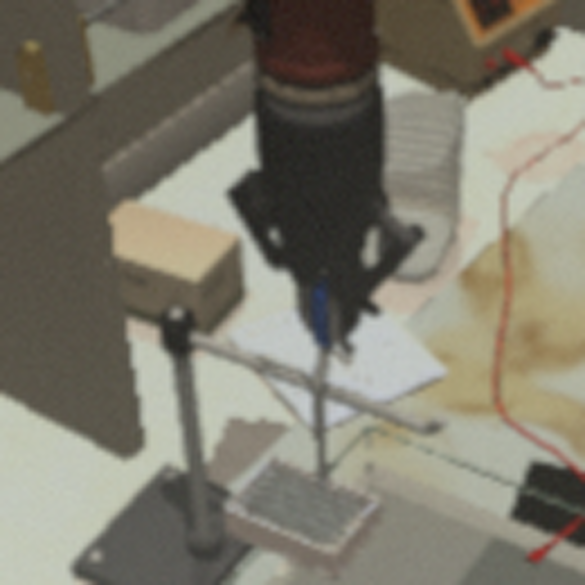

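```bash
python3 - <<'E'
from h import *
c=load('w12')
a=onz(c,120+220/2.5,60+386/2.5,.239); b=onz(c,120+550/2.5,60+383/2.5,.239); print(a,b, 'at TCP x', a+(b-a)*(.519-a[0])/(b[0]-a[0]))
E
```

```text
[ 0.4876 -0.0005  0.239 ] [0.5755 0.0078 0.239 ] at TCP x [0.519  0.0025 0.239 ]
```

Emit:
{"fn": "play_rows", "kwargs": {
  "deltas": "8 8 0 0 0; 8 16 0 0 0; 8 22 0 0 0; 8 26 0 0 0; 8 28 0 0 0"
}}

```text
time_s: 16.35
tool_pos: [0.5187, 0.0021, 0.2587]
orientation: [-0.03, 0.707, 0.03, 0.706]
contact_force: [1.0, -0.1, -1.5]
width: 0.13
```

Emit:
{"fn": "play_rows", "kwargs": {
  "deltas": "8 1 0 0 0; 8 2 0 0 0; 8 3 0 0 0; 8 3 0 0 0"
}}

```text
time_s: 16.75
tool_pos: [0.519, 0.0021, 0.2564]
orientation: [-0.03, 0.706, 0.03, 0.707]
contact_force: [-0.7, 0.1, -1.3]
width: 0.135
```

Emit:
{"fn": "play_rows", "kwargs": {
  "deltas": "8 1 0 0 0; 8 2 0 0 0; 8 2 0 0 0"
}}

```text
time_s: 17.05
tool_pos: [0.5189, 0.0021, 0.2542]
orientation: [-0.03, 0.707, 0.03, 0.706]
contact_force: [-0.4, 0.6, -2.4]
width: 0.135
```

Emit:
{"fn": "play_rows", "kwargs": {
  "deltas": "8 1 0 0 0; 8 2 0 0 0; 8 2 0 0 0"
}}

```text
time_s: 17.35
tool_pos: [0.5191, 0.0022, 0.2527]
orientation: [-0.03, 0.706, 0.03, 0.707]
contact_force: [0.3, -0.2, 0.4]
width: 0.131
```

Emit:
{"fn": "play_rows", "kwargs": {
  "deltas": "8 1 0 0 0; 8 1 0 0 0"
}}

```text
time_s: 17.55
tool_pos: [0.5192, 0.0023, 0.2524]
orientation: [-0.03, 0.706, 0.03, 0.707]
contact_force: [-2.5, 0.5, 5.3]
width: 0.131
```

Emit:
{"fn": "play_rows", "kwargs": {
  "deltas": "8 0 1 0 0; 8 0 2 0 0; 8 0.2 3 0 0; 8 0.2 3 0 0"
}}

```text
time_s: 17.95
tool_pos: [0.5191, 0.0031, 0.2524]
orientation: [-0.03, 0.706, 0.028, 0.707]
contact_force: [-2.6, -3.6, 6.5]
width: 0.132
```

```bash
cat > look.py <<'E'
from h import *
import sys
n=sys.argv[1]
p,M,o=tool(); print(p,np.arctan2(M[1,2],M[0,2]),o['width']*85.4,o['contact_force'],o['torque'],o['time_s'])
c=snap('wrist','w'+n); snap('scene','s'+n)
A=cv2.resize(c['image'][60:260,150:350,::-1],(400,400),interpolation=cv2.INTER_CUBIC)
B=cv2.resize(load('s'+n)['image'][110:210,190:290,::-1],(400,400),interpolation=cv2.INTER_CUBIC)
cv2.imwrite('pics/b'+n+'.png',np.hstack([A,B]))
E
python3 look.py 13
```

```text
[0.5191 0.0031 0.2524] 0.08263297342294124 11.294587093859668 [-2.6097 -3.5965  6.5123] [-0.8922  0.4686 -0.032 ] 17.95
```

View pics/b13.png

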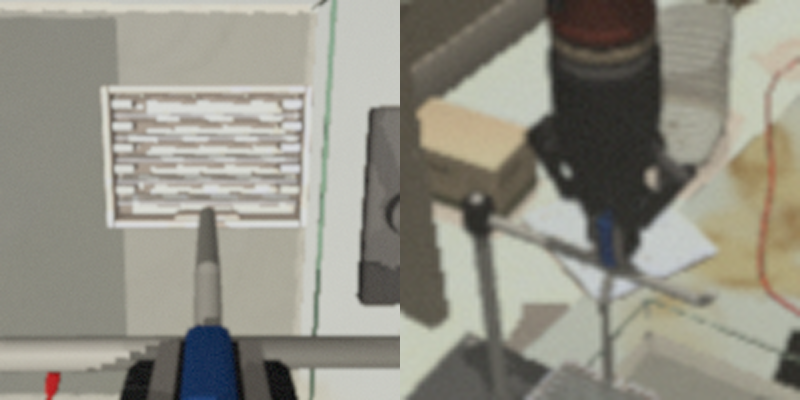

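Emit:
{"fn": "play_rows", "kwargs": {
  "deltas": "8 0 1 0 0; 8 0 2 0 0; 8 0.2 3 0 0; 8 0.2 4 0 0"
}}

```text
time_s: 18.45
tool_pos: [0.5194, 0.0049, 0.2523]
orientation: [-0.031, 0.706, 0.026, 0.707]
contact_force: [-1.4, -6.9, 5.9]
width: 0.135
```

Emit:
{"fn": "play_rows", "kwargs": {
  "deltas": "8 0 1 0 0; 8 0 2 0 0; 8 0.2 3 0 0; 8 0.2 4 0 0"
}}

```text
time_s: 18.85
tool_pos: [0.5194, 0.0053, 0.2522]
orientation: [-0.032, 0.706, 0.024, 0.707]
contact_force: [-0.7, -11.7, 8.0]
width: 0.133
```

```bash
python3 look.py 14
```

```text
[0.5194 0.0053 0.2522] 0.07873920470506682 11.359559939369229 [ -0.6593 -11.7031   7.9902] [-2.896   0.1502  0.0492] 18.85
```

View pics/b14.png

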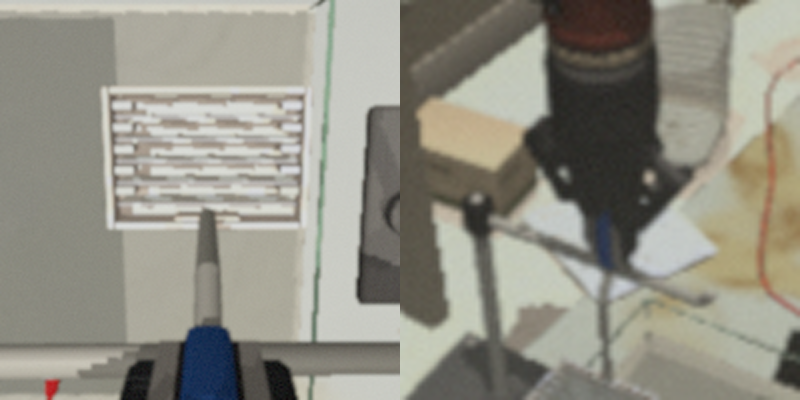

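Emit:
{"fn": "play_rows", "kwargs": {
  "deltas": "10 0 0 0 0; 10 0 0 0 0"
}}

```text
time_s: 19.15
tool_pos: [0.5194, 0.0053, 0.2522]
orientation: [-0.032, 0.706, 0.024, 0.707]
contact_force: [-1.5, -10.6, 7.2]
width: 0.136
```

Emit:
{"fn": "play_rows", "kwargs": {
  "deltas": "10.6 0 0 0 0; 10.6 0 0 0 0"
}}

```text
time_s: 19.35
tool_pos: [0.5194, 0.0053, 0.2522]
orientation: [-0.032, 0.706, 0.024, 0.707]
contact_force: [-1.1, -10.9, 7.1]
width: 0.133
```

Emit:
{"fn": "play_rows", "kwargs": {
  "deltas": "11 0 0 0 0; 11 0 0 0 0"
}}

```text
time_s: 19.55
tool_pos: [0.5194, 0.0053, 0.2522]
orientation: [-0.032, 0.706, 0.024, 0.707]
contact_force: [-0.8, -11.2, 7.3]
width: 0.13
```

Emit:
{"fn": "play_rows", "kwargs": {
  "deltas": "11.2 0 0 0 0; 11.2 0 0 0 0"
}}

```text
time_s: 19.75
tool_pos: [0.5194, 0.0053, 0.2522]
orientation: [-0.032, 0.706, 0.024, 0.707]
contact_force: [-0.6, -11.5, 7.4]
width: 0.133
```

Emit:
{"fn": "play_rows", "kwargs": {
  "deltas": "11.4 0 0 0 0; 11.4 0 0 0 0"
}}

```text
time_s: 19.95
tool_pos: [0.5194, 0.0055, 0.2522]
orientation: [-0.032, 0.706, 0.024, 0.707]
contact_force: [-1.2, -10.1, 7.5]
width: 0.134
```

Emit:
{"fn": "play_rows", "kwargs": {
  "deltas": "11.5 0 0 0 0; 11.5 0 0 0 0"
}}

```text
time_s: 20.15
tool_pos: [0.5192, 0.0072, 0.2519]
orientation: [-0.031, 0.706, 0.025, 0.707]
contact_force: [-1.4, -8.8, 5.2]
width: 0.139
```

Emit:
{"fn": "play_rows", "kwargs": {
  "deltas": "11.6 0 0 0 0; 11.6 0 0 0 0"
}}

```text
time_s: 20.35
tool_pos: [0.5191, 0.0084, 0.2518]
orientation: [-0.031, 0.706, 0.026, 0.707]
contact_force: [-0.4, -5.8, 5.1]
width: 0.136
```

Emit:
{"fn": "play_rows", "kwargs": {
  "deltas": "11.6 0 0 0 0; 11.6 0 0 0 0"
}}

```text
time_s: 20.55
tool_pos: [0.5191, 0.0084, 0.2517]
orientation: [-0.031, 0.706, 0.026, 0.707]
contact_force: [-0.5, -6.9, 4.5]
width: 0.134
```

```bash
python3 look.py 15
```

```text
[0.5191 0.0084 0.2517] 0.08058125758505344 11.411705762896288 [-0.5199 -6.8841  4.526 ] [-1.6385  0.0986  0.0141] 20.55
```

View pics/b15.png

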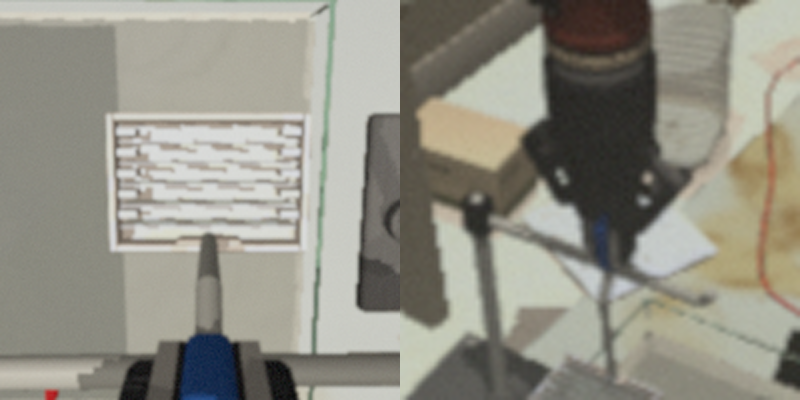

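Emit:
{"fn": "play_rows", "kwargs": {
  "deltas": "11.7 0 0.5 0 0; 11.7 0.2 1 0 0"
}}

```text
time_s: 20.85
tool_pos: [0.5188, 0.0111, 0.2512]
orientation: [-0.03, 0.706, 0.027, 0.707]
contact_force: [0.1, -4.8, 3.1]
width: 0.136
```

Emit:
{"fn": "play_rows", "kwargs": {
  "deltas": "11.8 0 0.5 0 0; 11.8 0 0.5 0 0"
}}

```text
time_s: 21.05
tool_pos: [0.5184, 0.0145, 0.2505]
orientation: [-0.03, 0.706, 0.03, 0.707]
contact_force: [1.5, -2.7, 0.6]
width: 0.14
```

Emit:
{"fn": "play_rows", "kwargs": {
  "deltas": "11.4 0 0 0 0; 11.4 0 0 0 0"
}}

```text
time_s: 21.25
tool_pos: [0.5183, 0.0146, 0.2505]
orientation: [-0.03, 0.706, 0.03, 0.707]
contact_force: [2.0, -3.1, 0.6]
width: 0.134
```

```bash
python3 look.py 16
```

```text
[0.5183 0.0146 0.2505] 0.08431150570040206 11.403767796572183 [ 2.0267 -3.1464  0.5688] [-0.8214 -0.3464  0.0292] 21.25
```

View pics/b16.png

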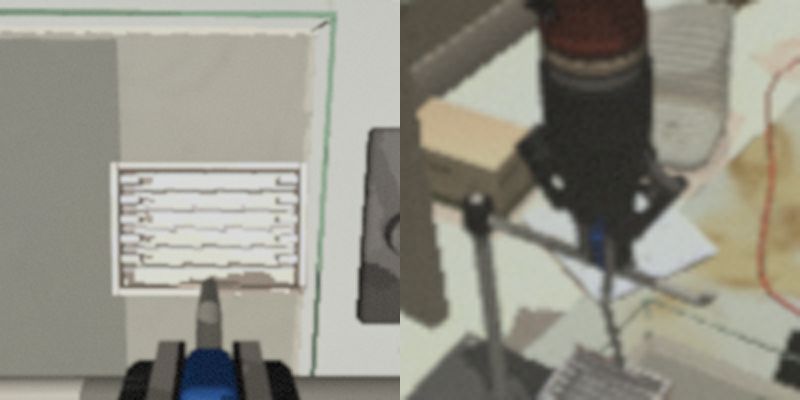

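```bash
cat > tilt.py <<'E'
from h import *
def rows(c,th,yaw=.087,seat=(.519,.0020,.240)):
    ys=np.array([-np.sin(yaw),np.cos(yaw),0]); out=[]
    for y,z in [(77,-98),(17,-98),(77,-130)]:
        P=np.array(seat)+ys*(y*np.cos(th)+z*np.sin(th))/1000+np.array([0,0,(-y*np.sin(th)+z*np.cos(th))/1000]); out.append(proj(c,P)[1])
    return np.array(out)
if __name__=='__main__':
    for n,ths in [('w13',[0,.02,.04]),('w15',[.1,.15,.2,.25]),('w16',[.3,.34,.37,.4,.44])]:
        c=load(n)
        for t in ths: print(n,t,rows(c,t))
E
python3 tilt.py
```

```text
w13 0 [ 99.0133 172.7215 100.0882]
w13 0.02 [101.6453 174.8927 103.1533]
w13 0.04 [104.2718 177.0664 106.203 ]
w15 0.1 [118.3109 189.341  120.6417]
w15 0.15 [124.6732 194.7511 127.985 ]
w15 0.2 [131.0156 200.1856 135.2647]
w15 0.25 [137.3398 205.6452 142.4883]
w16 0.3 [151.8044 219.0973 157.1561]
w16 0.34 [156.7521 223.4885 162.7919]
w16 0.37 [160.4621 226.7968 167.0081]
w16 0.4 [164.1721 230.1184 171.2169]
w16 0.44 [169.1195 234.5681 176.8197]
```

```bash
python3 - <<'E'
from h import *
im=load('s16')['image'][125:235,195:295,::-1]; cv2.imwrite('pics/s16c.png',cv2.resize(im,None,fx=5.4,fy=5.4,interpolation=cv2.INTER_CUBIC))
im=load('w16')['image'][120:300,150:350,::-1]; cv2.imwrite('pics/w16c.png',cv2.resize(im,None,fx=3.3,fy=3.3,interpolation=cv2.INTER_CUBIC))
E
```

```text
(no output)
```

View pics/s16c.png

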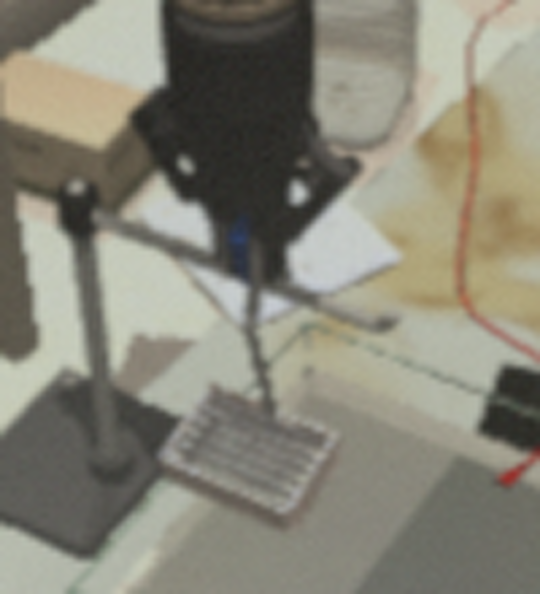

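View pics/w16c.png

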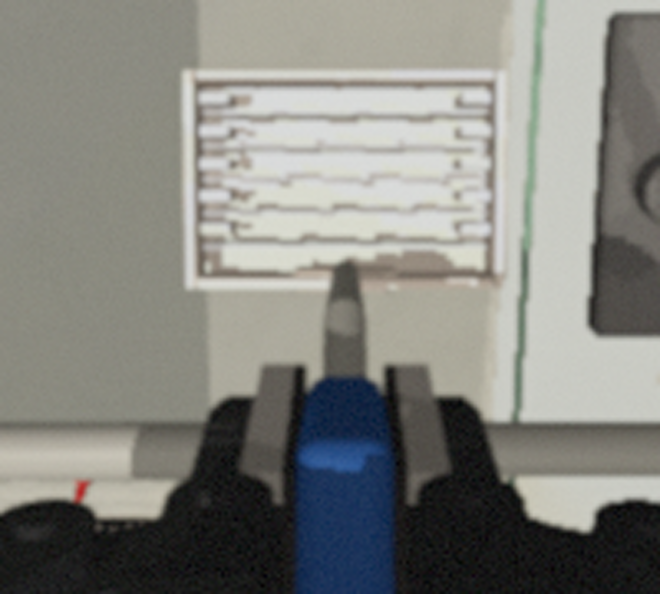

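```bash
python3 - <<'E'
from h import *
w=load('w16'); s=load('s16')
W=lambda p:(p[0]/3.3+150-.35,p[1]/3.3+120-.35); S=lambda p:(p[0]/5.4+195-.4,p[1]/5.4+125-.4)
P={}
for k,a,b in [('n+',(500,286),(213,388)),('n-',(187,286),(340,432)),('f+',(505,72),(163,455)),('f-',(184,72),(290,515))]:
    P[k],e=tri(w,W(a),s,S(b)); print(k,P[k],e)
for a,b in [('n+','f+'),('n-','f-')]:
    d=P[b]-P[a]; L=np.linalg.norm(d); print(L,-np.arcsin(d[2]/L))
n=(P['n+']+P['n-'])/2; f=(P['f+']+P['f-'])/2; d=f-n; print(n,f,np.linalg.norm(P['n+']-P['n-']),'th',-np.arctan2(d[2],np.hypot(d[0],d[1])))
for th in [.15,.2,.25,.3,.37]:
    # predicted n,f relative to seat
    for y in (17,77): 
        z=-98; print(th,y,y*np.cos(th)+z*np.sin(th), 240-y*np.sin(th)+z*np.cos(th))
E
```

```text
n+ [ 0.5632 -0.0001  0.1251] 0.0006868865736881734
n- [ 0.4754 -0.0058  0.1333] 0.0016048003974747644
f+ [0.5566 0.0584 0.1217] 0.001729037605330606
f- [0.4701 0.0509 0.1175] 0.0006978545859508523
0.059021397441051116 0.05672072643391143
0.0591290879914986 0.27088622459894923
[ 0.5193 -0.003   0.1292] [0.5133 0.0547 0.1196] 0.08836565430763979 th 0.1639080628118518
0.15 17 2.164171342499994 140.55998611021667
0.15 77 61.49043601866253 131.59369816180072
0.2 17 -2.808462594614891 140.5760967480423
0.2 77 55.9955320758596 128.6559369003386
0.25 17 -7.774076837862285 140.84071536502995
0.25 77 50.360668464776396 125.99647780975856
0.3 17 -12.720259937675973 141.35318055244784
0.3 77 44.59992940986039 123.62196815276747
0.37 17 -19.58874745726369 142.48445778720426
0.37 77 36.35089327909838 120.78753186930655
```

```bash
python3 - <<'E'
from h import *
for n in ['13','15']:
    im=load('s'+n)['image'][125:235,195:295,::-1]; A=cv2.resize(im,None,fx=4,fy=4,interpolation=cv2.INTER_CUBIC)
    im=load('w'+n)['image'][80:200,190:310,::-1]; B=cv2.resize(im,(400,400),interpolation=cv2.INTER_CUBIC)
    C=np.zeros((440,800,3),np.uint8); C[:,:400]=A; C[:400,400:]=B; cv2.imwrite('pics/c'+n+'.png',C)
E
```

```text
(no output)
```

View pics/c13.png

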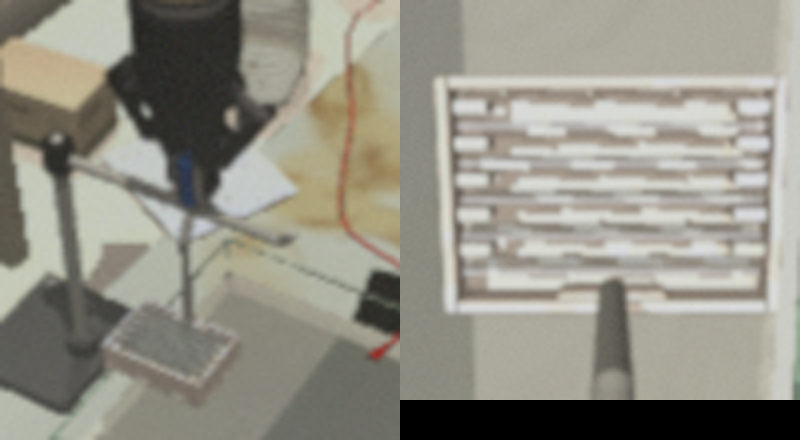

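```bash
python3 - <<'E'
from h import *
def pnp(n,C):
    c=load(n); obj=np.array([[44,17,-98],[-44,17,-98],[44,77,-98],[-44,77,-98]],float)/1000
    K=np.array([[c['fx'],0,c['cx']],[0,c['fy'],c['cy']],[0,0,1.]]); D=np.array([c['k1'],0,0,0,0])
    best=cv2.solvePnPGeneric(obj,np.array(C,float),K,D,flags=cv2.SOLVEPNP_IPPE)
    M=np.array(c['cam_to_world'])
    for r,t,e in zip(best[1],best[2],best[3]):
        Rw=M[:3,:3]@cv2.Rodrigues(r)[0]; tw=M[:3,:3]@t.ravel()+M[:3,3]
        z=Rw[:,2]; y=Rw[:,1]; print(n,'seat',tw,'tilt',-np.arctan2(y[2],np.hypot(y[0],y[1])),'roll',Rw[2,0],'err',e)
w13=[((p[0]-400)/3.333+190-.35,p[1]/3.333+80-.35) for p in [(775,310),(447,310),(785,79),(437,79)]]
pnp('w13',w13)
w16=[(p[0]/3.3+150-.35,p[1]/3.3+120-.35) for p in [(500,286),(187,286),(504,73),(184,73)]]
pnp('w16',w16)
s16=[(p[0]/5.4+195-.4,p[1]/5.4+125-.4) for p in [(213,388),(340,432),(163,455),(290,515)]]; pnp('s16',s16)
s13=[(p[0]/4+195-.4,p[1]/4+125-.4) for p in [(150,303),(242,345),(104,340),(194,386)]]; pnp('s13',s13)
w,s=load('w13'),load('s13')
P=[tri(w,a,s,b)[0] for a,b in zip(w13,s13)]; print(np.array(P))
E
```

```text
w13 seat [0.5164 0.0062 0.0283] tilt -0.2768032699225246 roll -0.01258759134836034 err [67.414]
w13 seat [ 0.5197 -0.0242  0.0477] tilt -0.27681743592324415 roll -0.00035410703823021065 err [90.3068]
w16 seat [ 0.5192 -0.0251  0.0255] tilt -0.2731123972608835 roll -0.023453486727531506 err [69.6276]
w16 seat [ 0.5241 -0.0537  0.0484] tilt -0.27318063153561667 roll 0.017793738583541108 err [94.0515]
s16 seat [ 0.5766 -0.0761  0.1314] tilt 1.4900432183406414 roll -0.0646973909126894 err [19.0027]
s16 seat [ 0.5322 -0.0479  0.0191] tilt -0.18860982078519173 roll -0.2656953278969256 err [23.3058]
s13 seat [ 0.5424 -0.0447  0.1771] tilt 1.0438955385997883 roll -0.16402921429328138 err [19.1507]
s13 seat [0.5078 0.016  0.0304] tilt -0.7234170258516758 roll -0.44894912017052385 err [26.7337]
[[0.5601 0.0177 0.1235]
 [0.4716 0.0115 0.123 ]
 [0.554  0.0789 0.1379]
 [0.4698 0.0732 0.1341]]
```

```bash
cat > pnp.py <<'E'
from h import *
def pnp(n,C):
    c=load(n); obj=np.array([[-44,77,0],[44,77,0],[44,17,0],[-44,17,0]],float)/1000
    C=np.array([C[3],C[2],C[0],C[1]],float)
    K=np.array([[c['fx'],0,c['cx']],[0,c['fy'],c['cy']],[0,0,1.]]); D=np.array([c['k1'],0,0,0,0])
    best=cv2.solvePnPGeneric(obj,C,K,D,flags=cv2.SOLVEPNP_IPPE)
    M=np.array(c['cam_to_world'])
    for r,t,e in zip(best[1],best[2],best[3]):
        Rw=M[:3,:3]@cv2.Rodrigues(r)[0]; tw=M[:3,:3]@t.ravel()+M[:3,3]
        y=Rw[:,1]; print(n,'seat',tw+Rw@[0,0,.098],'boxc',tw+Rw@[0,.047,0],'tilt',-np.arctan2(y[2],np.hypot(y[0],y[1])),'roll',Rw[2,0],'err',e)
if __name__=='__main__':
    pnp('w13',[((p[0]-400)/3.333+190-.35,p[1]/3.333+80-.35) for p in [(775,310),(447,310),(785,79),(437,79)]])
    pnp('w16',[(p[0]/3.3+150-.35,p[1]/3.3+120-.35) for p in [(500,286),(187,286),(504,73),(184,73)]])
    pnp('s16',[(p[0]/5.4+195-.4,p[1]/5.4+125-.4) for p in [(213,388),(340,432),(163,455),(290,515)]])
    pnp('s13',[(p[0]/4+195-.4,p[1]/4+125-.4) for p in [(150,303),(242,345),(104,340),(194,386)]])
    w11=[(p[0]/2.5+120-.3,p[1]/2.5+60-.3) for p in [(452,281),(213,281),(463,108),(204,108)]]; pnp('w11',w11)
E
python3 pnp.py
```

```text
w13 seat [ 0.5192 -0.0084  0.2238] boxc [0.514  0.0456 0.1296] tilt -0.07540872557447752 roll -0.008342077540111006 err [0.3763]
w13 seat [0.5155 0.0275 0.2367] boxc [0.5138 0.0468 0.1298] tilt 0.2676905325528244 roll -0.0005358821745707067 err [1.0073]
w16 seat [ 0.5216 -0.0184  0.2214] boxc [0.5166 0.0251 0.1219] tilt 0.03331397206303399 roll -0.015236289020333776 err [0.5083]
w16 seat [0.5157 0.0191 0.2302] boxc [0.5163 0.0262 0.1218] tilt 0.38277692373384864 roll 0.011397740471068328 err [0.775]
s16 seat [ 0.5288 -0.017   0.2126] boxc [0.5257 0.0137 0.1084] tilt 0.15924130809049525 roll 0.0009325192557247998 err [0.426]
s16 seat [0.4415 0.0614 0.1667] boxc [0.5229 0.0161 0.1108] tilt 0.9526806254759654 roll 0.5507958390193474 err [0.6361]
s13 seat [ 0.5152 -0.0116  0.2243] boxc [0.5114 0.0487 0.134 ] tilt -0.1417994417061197 roll -0.03743812950400067 err [0.1666]
s13 seat [0.4257 0.1123 0.1637] boxc [0.5097 0.0498 0.1345] tilt 0.8710049041401237 roll 0.6404554318023838 err [0.3017]
w11 seat [ 0.5272 -0.001   0.3903] boxc [0.5144 0.0431 0.2917] tilt 0.021349914913258355 roll -0.09705968037206851 err [0.5554]
w11 seat [0.5069 0.0126 0.3959] boxc [0.513  0.0435 0.2919] tilt 0.16496115501278172 roll 0.08482553052390965 err [1.0231]
```

```bash
sed -i 's/obj=.*$/s=S; obj=np.array([[-44*s,47+30*s,0],[44*s,47+30*s,0],[44*s,47-30*s,0],[-44*s,47-30*s,0]],float)\/1000/; s/^def pnp/S=.955\ndef pnp/' pnp.py; python3 pnp.py
```

```text
w13 seat [ 0.5192 -0.0072  0.2357] boxc [0.514  0.0468 0.1415] tilt -0.07540872557447524 roll -0.008342077540110788 err [0.3763]
w13 seat [0.5155 0.0286 0.2486] boxc [0.5138 0.0479 0.1417] tilt 0.2676905325532716 roll -0.0005358821745624977 err [1.0073]
w16 seat [ 0.5214 -0.0158  0.2336] boxc [0.5164 0.0277 0.1341] tilt 0.03331397206302603 roll -0.01523628902033336 err [0.5083]
w16 seat [0.5155 0.0216 0.2424] boxc [0.5161 0.0287 0.134 ] tilt 0.38277692373386374 roll 0.011397740471067449 err [0.775]
s16 seat [0.5051 0.012  0.2521] boxc [0.5019 0.0427 0.1478] tilt 0.1592413080904939 roll 0.0009325192557273453 err [0.426]
s16 seat [0.4178 0.0903 0.2061] boxc [0.4993 0.045  0.1501] tilt 0.9526806254759661 roll 0.5507958390193468 err [0.6361]
s13 seat [0.4921 0.0158 0.2626] boxc [0.4883 0.0762 0.1723] tilt -0.14179944170611805 roll -0.03743812950400216 err [0.1666]
s13 seat [0.4027 0.1397 0.202 ] boxc [0.4867 0.0772 0.1727] tilt 0.8710049041401258 roll 0.6404554318023826 err [0.3017]
w11 seat [0.5272 0.0001 0.4023] boxc [0.5143 0.0442 0.3038] tilt 0.02134991491325926 roll -0.09705968037206712 err [0.5554]
w11 seat [0.5069 0.0137 0.408 ] boxc [0.513  0.0446 0.304 ] tilt 0.1649611550128026 roll 0.084825530523909 err [1.0231]
```

```bash
python3 - <<'E'
from h import *
O=[]
for n in ['w13','w16']:
    im=load(n)['image'][190:330,200:310,::-1]; O.append(cv2.resize(im,None,fx=3.6,fy=3.6*1.15,interpolation=cv2.INTER_CUBIC)[:580])
cv2.imwrite('pics/tabs.png',np.hstack(O)); print(O[0].shape)
yaw=.087; ys=np.array([-np.sin(yaw),np.cos(yaw),0])
for n in ['w13','w16']:
  for th in ([0,.05] if n=='w13' else [.15,.2,.25,.3,.37]):
    for sy in [.002,.007]:
        r=[]
        for y,z in [(15,8),(15,52),(-15,52),(10.6,-16),(20,-32)]:
            P=np.array([.519,sy,.240])+ys*(y*np.cos(th)+z*np.sin(th))/1000+np.array([0,0,(-y*np.sin(th)+z*np.cos(th))/1000]); r.append(proj(load(n),P)[1])
        print(n,th,sy,np.array(r))
E
```

```text
(580, 396, 3)
w13 0 0.002 [218.5696 259.7115 326.9901 211.3633 189.267 ]
w13 0 0.007 [209.4359 247.6101 316.43   203.4179 181.6971]
w13 0.05 0.002 [217.3652 252.4779 322.6439 212.3655 191.316 ]
w13 0.05 0.007 [208.258  240.3005 311.9158 204.4592 183.8144]
w16 0.15 0.002 [237.0425 267.4755 340.8037 233.6528 213.5438]
w16 0.15 0.007 [228.248  255.6566 330.1346 226.0111 206.3393]
w16 0.2 0.002 [235.9629 260.238  335.5989 234.7401 215.6878]
w16 0.2 0.007 [227.1988 248.3887 324.7836 227.1315 208.5396]
w16 0.25 0.002 [234.9545 253.0691 330.0381 235.8767 217.8999]
w16 0.25 0.007 [226.2223 241.2036 319.0822 228.2999 210.8051]
w16 0.3 0.002 [234.0192 246.0093 324.1461 237.0601 220.1762]
w16 0.3 0.007 [225.3203 234.142  313.0561 229.5135 213.1319]
w16 0.37 0.002 [232.8358 236.3813 315.396  238.7907 223.4634]
w16 0.37 0.007 [224.1858 224.5357 304.1312 231.2838 216.4847]
```

View pics/tabs.png

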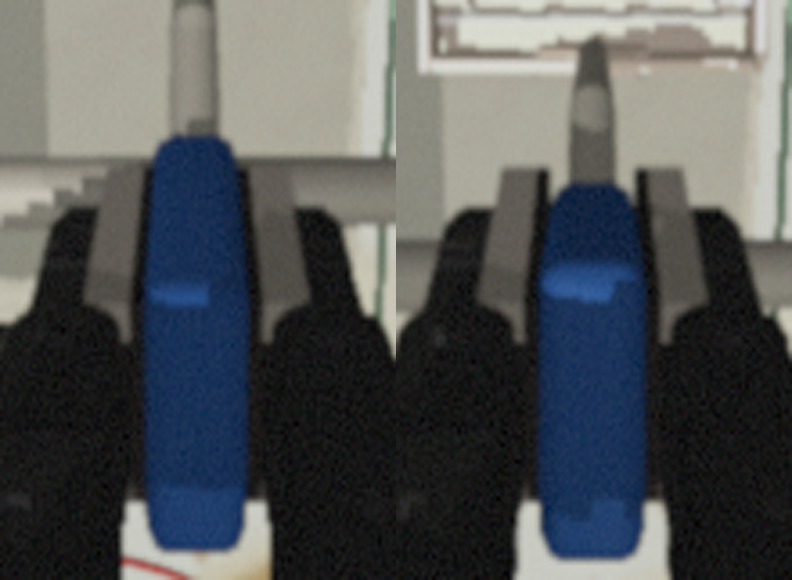

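Emit:
{"fn": "play_rows", "kwargs": {
  "deltas": "11.6 0.2 1 0 0; 11.7 0.3 2 0 0; 11.7 0.5 3 0 0; 11.7 0.6 3 0 0"
}}

```text
time_s: 21.75
tool_pos: [0.518, 0.0167, 0.2499]
orientation: [-0.03, 0.706, 0.029, 0.707]
contact_force: [1.4, -5.3, 1.4]
width: 0.138
```

```bash
cat > tab.py <<'E'
from h import *
import sys
n=sys.argv[1]; p,M,o=tool(); print(p,o['width']*85.4,o['contact_force'],o['time_s'])
c=snap('wrist','w'+n); im=c['image']; yaw=.087; ys=np.array([-np.sin(yaw),np.cos(yaw),0])
hsv=cv2.cvtColor(im,cv2.COLOR_RGB2HSV); m=cv2.inRange(hsv,(105,100,20),(130,255,255))[190:340,235:275]; r=np.where(m.sum(1)>255*8)[0]; print('blue rows',r.min()+190,r.max()+190)
v=im[:,245:262].astype(float).mean(1).sum(1); print('bright',[ (k,int(v[k])) for k in range(225,280,1) if v[k]>v[k-4] and v[k]>v[k+4] and v[k]==v[k-4:k+5].max()])
for th in [.2,.25,.3,.35,.4]:
  for sy in [.002,.005]:
    q=[]
    for y,z in [(15,8),(15,52),(-15,52),(77,-98),(17,-98)]:
        P=np.array([.519,sy,.240])+ys*(y*np.cos(th)+z*np.sin(th))/1000+np.array([0,0,(-y*np.sin(th)+z*np.cos(th))/1000]); q.append(proj(c,P)[1])
    print(th,sy,np.array(q)+[4.4,-1.3,-4,4,0])
cv2.imwrite('pics/x'+n+'.png',cv2.resize(im[120:330,170:340,::-1],None,fx=3,fy=2.8,interpolation=cv2.INTER_CUBIC))
E
python3 tab.py 17
```

```text
[0.518  0.0167 0.2499] 11.762643490885306 [ 1.3703 -5.3186  1.3951] 21.75
blue rows 237 324
bright [(234, 310), (260, 306), (270, 172), (277, 171)]
0.2 0.002 [244.5333 264.8467 337.3748 145.7991 210.5636]
0.2 0.005 [239.3154 257.8138 330.9595 142.3025 207.3401]
0.25 0.002 [243.504  257.6438 331.8628 151.9522 215.9769]
0.25 0.005 [238.305  250.6003 325.3642 148.5294 212.783 ]
0.3 0.002 [242.5475 250.5431 326.0132 158.1036 221.426 ]
0.3 0.005 [237.3681 243.4976 319.4351 154.7492 218.2586]
0.35 0.002 [241.6655 243.5834 319.8542 164.2548 226.9121]
0.35 0.005 [236.5065 236.5444 313.2009 160.9639 223.7681]
0.4 0.002 [240.8593 236.8008 313.4176 170.4081 232.4365]
0.4 0.005 [235.7215 229.7768 306.6942 167.1757 229.313 ]
```

View pics/x17.png

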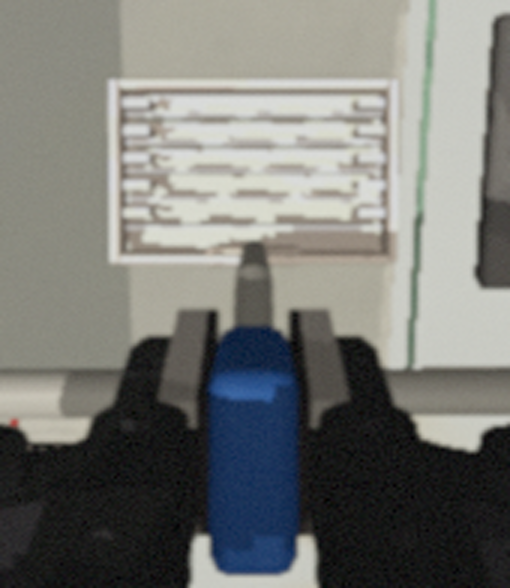

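Emit:
{"fn": "play_rows", "kwargs": {
  "deltas": "11.7 0.2 1 0 0; 11.8 0.4 2 0 0; 11.8 0.6 3 0 0; 11.8 0.8 4 0 0; 11.8 0.8 4 0 0"
}}

```text
time_s: 22.3
tool_pos: [0.5169, 0.0218, 0.2489]
orientation: [-0.03, 0.707, 0.03, 0.706]
contact_force: [0.8, -3.7, -0.4]
width: 0.138
```

```bash
python3 tab.py 18
```

```text
[0.5169 0.0218 0.2489] 11.80449672135176 [ 0.7515 -3.6922 -0.4048] 22.3
blue rows 243 324
bright [(228, 320), (258, 305), (270, 175)]
0.2 0.002 [254.2374 277.9527 350.0945 152.1225 216.6455]
0.2 0.005 [249.0791 271.0292 343.7727 148.6537 213.4447]
0.25 0.002 [253.1687 270.703  344.6805 158.1701 222.0275]
0.25 0.005 [248.0287 263.7691 338.2777 154.7739 218.8559]
0.3 0.002 [252.1717 263.5427 338.9179 164.2245 227.4511]
0.3 0.005 [247.0509 256.6067 332.4377 160.8956 224.3054]
0.35 0.002 [251.2484 256.5112 332.8342 170.2872 232.9172]
0.35 0.005 [246.1475 249.5812 326.2809 167.0207 229.7946]
0.4 0.002 [250.4001 249.645  326.4609 176.3598 238.4272]
0.4 0.005 [245.32   242.7293 319.8393 173.1509 235.3248]
```

View pics/x18.png

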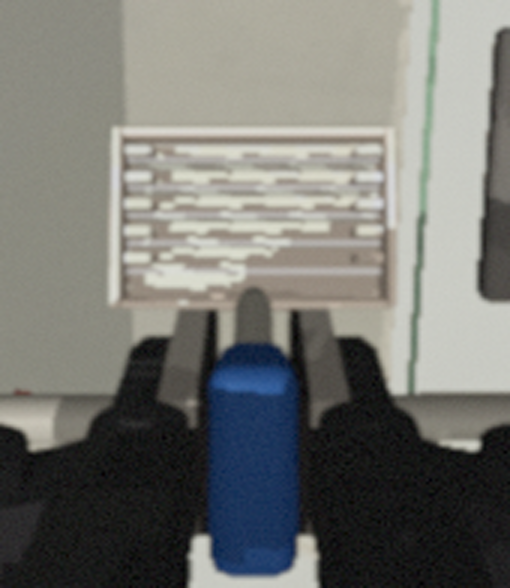

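Emit:
{"fn": "play_rows", "kwargs": {
  "deltas": "11.7 0.2 0.5 0 0; 11.6 0.2 0 0 0; 11.6 0.3 -0.8 0 0; 11.6 0.3 -1.2 0 0"
}}

```text
time_s: 22.75
tool_pos: [0.517, 0.0217, 0.2488]
orientation: [-0.029, 0.707, 0.031, 0.706]
contact_force: [-0.4, -0.6, -0.3]
width: 0.137
```

```bash
python3 tab.py 19
```

```text
[0.517  0.0217 0.2488] 11.67808267636289 [-0.4087 -0.6308 -0.2713] 22.75
blue rows 243 324
bright [(229, 315), (257, 306), (271, 174)]
0.2 0.002 [254.0886 277.5768 349.9037 152.2144 216.7582]
0.2 0.005 [248.9205 270.6345 343.5589 148.7451 213.5542]
0.25 0.002 [253.0219 270.3197 344.4686 158.2681 222.1455]
0.25 0.005 [247.8723 263.3677 338.0428 154.8712 218.9705]
0.3 0.002 [252.0271 263.154  338.6851 164.3285 227.5743]
0.3 0.005 [246.8968 256.2005 332.1821 160.9987 224.4251]
0.35 0.002 [251.106  256.1188 332.5811 170.3969 233.0457]
0.35 0.005 [245.9958 249.172  326.0052 167.1292 229.9194]
0.4 0.002 [250.2603 249.2508 326.1882 176.475  238.5609]
0.4 0.005 [245.1708 242.319  319.5443 173.2648 235.4546]
```

View pics/x19.png

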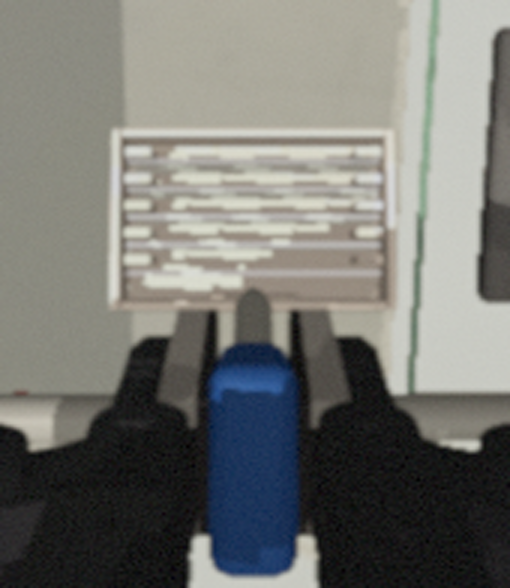

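Emit:
{"fn": "play_rows", "kwargs": {
  "deltas": "11.8 0 0 0 0; 11.8 0 0 0 0; 11.9 0 0 0 0; 11.9 0 0 0 0"
}}

```text
time_s: 23.2
tool_pos: [0.5172, 0.0208, 0.2486]
orientation: [-0.03, 0.707, 0.03, 0.706]
contact_force: [0.1, -0.0, -2.2]
width: 0.14
```

```bash
python3 tab.py 20|head -3
```

```text
[0.5172 0.0208 0.2486] 11.974626116028602 [ 0.1046 -0.0297 -2.1872] 23.2
blue rows 243 324
bright [(229, 317), (258, 302), (269, 175), (274, 175)]
```

View pics/x20.png

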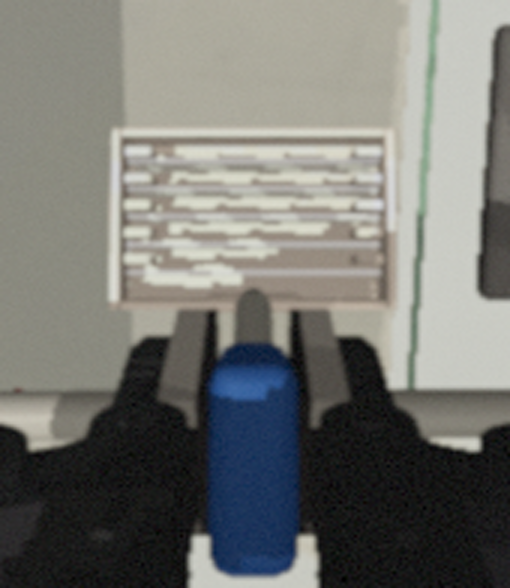

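Emit:
{"fn": "play_rows", "kwargs": {
  "deltas": "11.7 0.5 0 0 0; 11.7 1 -0.3 0 0; 11.7 1 -0.3 0 0"
}}

```text
time_s: 23.55
tool_pos: [0.5174, 0.0201, 0.2482]
orientation: [-0.03, 0.706, 0.03, 0.707]
contact_force: [-0.5, 0.1, 0.9]
width: 0.141
```

Emit:
{"fn": "play_rows", "kwargs": {
  "deltas": "11.7 0.5 0 0 0; 11.7 1 0 0 0; 11.7 1 0 0 0"
}}

```text
time_s: 23.85
tool_pos: [0.5175, 0.0201, 0.2479]
orientation: [-0.03, 0.706, 0.03, 0.707]
contact_force: [-2.2, -0.1, 5.4]
width: 0.138
```

Emit:
{"fn": "play_rows", "kwargs": {
  "deltas": "11.7 -0.5 0 0 0; 11.7 -0.8 0 0 0; 11.7 -0.8 0 0 0"
}}

```text
time_s: 24.15
tool_pos: [0.5174, 0.0201, 0.248]
orientation: [-0.03, 0.706, 0.03, 0.707]
contact_force: [-2.6, -0.2, 5.2]
width: 0.14
```

```bash
python3 tab.py 21
```

```text
[0.5174 0.0201 0.248 ] 11.97039884156161 [-2.6229 -0.1812  5.2087] 24.15
blue rows 243 324
bright [(229, 315), (258, 292), (267, 176), (277, 174)]
0.2 0.002 [252.0478 275.3224 348.3971 150.1877 215.1158]
0.2 0.005 [246.8325 268.2955 341.9887 146.6932 211.8932]
0.25 0.002 [250.9793 267.9986 342.9071 156.2974 220.5324]
0.25 0.005 [245.7827 260.961  336.4155 152.8766 217.3393]
0.3 0.002 [249.9834 260.7689 337.0651 162.4106 225.9891]
0.3 0.005 [244.8064 253.7292 330.4939 159.058  222.8224]
0.35 0.002 [249.0619 253.6732 330.8991 168.5286 231.4871]
0.35 0.005 [243.9054 246.6399 324.2527 165.2393 228.3437]
0.4 0.002 [248.2165 246.7487 324.4411 174.6536 237.0277]
0.4 0.005 [243.0811 239.7301 317.7246 171.4227 233.9048]
```

View pics/x21.png

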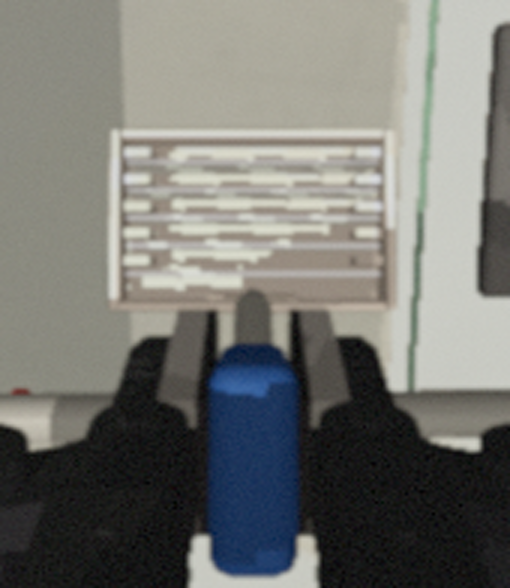

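Emit:
{"fn": "play_rows", "kwargs": {
  "deltas": "11.7 -0.5 0 0 0; 11.7 -1 0 0 0; 11.7 -1 0 0 0"
}}

```text
time_s: 24.5
tool_pos: [0.5174, 0.02, 0.2482]
orientation: [-0.03, 0.707, 0.03, 0.706]
contact_force: [-0.9, 0.6, 1.7]
width: 0.138
```

Emit:
{"fn": "play_rows", "kwargs": {
  "deltas": "11.8 0 0 0 0; 11.8 0 0 0 0; 11.9 0 0 0 0; 11.9 0 0 0 0"
}}

```text
time_s: 24.9
tool_pos: [0.5174, 0.0201, 0.2484]
orientation: [-0.03, 0.707, 0.03, 0.706]
contact_force: [-0.2, -0.1, -0.8]
width: 0.138
```

Forces are now close to zero and the hook is on the bar, so I'll open slowly.

Emit:
{"fn": "play_rows", "kwargs": {
  "deltas": "12 0.2 0 0 0; 12 0.2 0 0 0; 12.1 0.2 0 0 0; 12.1 0.2 0 0 0"
}}

```text
time_s: 25.3
tool_pos: [0.5175, 0.02, 0.2484]
orientation: [-0.03, 0.706, 0.03, 0.707]
contact_force: [-0.4, 0.1, 0.0]
width: 0.143
```

```bash
python3 tab.py 22|head -3
```

```text
[0.5175 0.02   0.2484] 12.219613159959694 [-0.4225  0.1218  0.0073] 25.3
blue rows 243 324
bright [(229, 319), (258, 312), (270, 174), (275, 174)]
```

Emit:
{"fn": "play_rows", "kwargs": {
  "deltas": "12.2 0 0 0 0; 12.2 0 0 0 0; 12.3 0 0 0 0; 12.3 0 0 0 0"
}}

```text
time_s: 25.75
tool_pos: [0.5176, 0.0201, 0.2485]
orientation: [-0.03, 0.706, 0.03, 0.707]
contact_force: [-0.1, 0.7, 0.5]
width: 0.147
```

```bash
python3 tab.py 23
```

```text
[0.5176 0.0201 0.2485] 12.53522816785041 [-0.1056  0.7074  0.4967] 25.75
blue rows 243 323
bright [(230, 315), (258, 310), (269, 174)]
0.2 0.002 [251.6076 274.543  347.2652 150.1734 214.9496]
0.2 0.005 [246.4085 267.5453 340.8795 146.6868 211.7333]
0.25 0.002 [250.5452 267.26   341.7929 156.2706 220.3554]
0.25 0.005 [245.3648 260.2519 335.3247 152.8573 217.1685]
0.3 0.002 [249.5552 260.0713 335.9719 162.3715 225.8012]
0.3 0.005 [244.3943 253.0611 329.4249 159.0261 222.6405]
0.35 0.002 [248.6395 253.0161 329.8301 168.4776 231.288 ]
0.35 0.005 [243.4988 246.0123 323.2087 165.1951 228.1506]
0.4 0.002 [247.7994 246.1315 323.3994 174.5907 236.8172]
0.4 0.005 [242.6798 239.1424 316.7085 171.3665 233.7001]
```

View pics/x23.png

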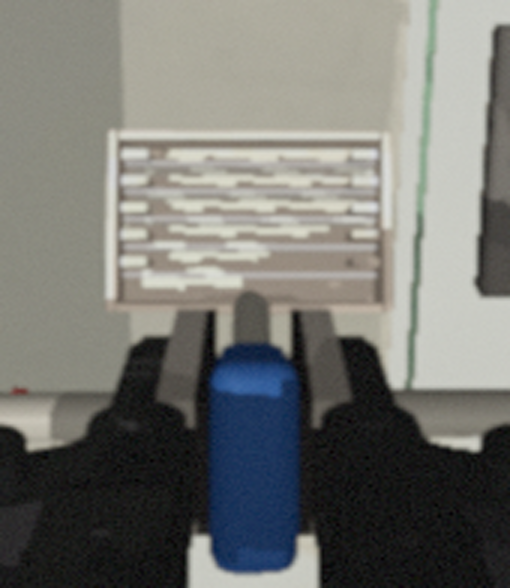

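Emit:
{"fn": "play_rows", "kwargs": {
  "deltas": "12.5 0 0 0 0; 12.7 0 0 0 0; 12.9 0 0 0 0; 13.1 0 0 0 0; 13.3 0 0 0 0"
}}

```text
time_s: 26.3
tool_pos: [0.5175, 0.02, 0.2485]
orientation: [-0.03, 0.706, 0.03, 0.707]
contact_force: [-0.3, -1.0, -1.0]
width: 0.16
```

```bash
python3 tab.py 24|head -3
```

```text
[0.5175 0.02   0.2485] 13.689567226396823 [-0.3381 -0.9667 -0.9536] 26.3
blue rows 242 320
bright [(239, 312), (255, 310), (272, 174)]
```

Emit:
{"fn": "play_rows", "kwargs": {
  "deltas": "14 0 0 0 0; 14.7 0 0 0 0; 15.4 0 0 0 0; 16 0 0 0 0; 17 0 0 0 0"
}}

```text
time_s: 26.85
tool_pos: [0.5175, 0.0201, 0.2485]
orientation: [-0.03, 0.706, 0.03, 0.707]
contact_force: [0.0, 0.6, 0.3]
width: 0.2
```

```bash
python3 tab.py 25|head -3
```

```text
[0.5175 0.0201 0.2485] 17.121969820302013 [0.0353 0.6224 0.2619] 26.85
blue rows 242 321
bright [(232, 311), (238, 312), (257, 308), (275, 174)]
```

View pics/x25.png

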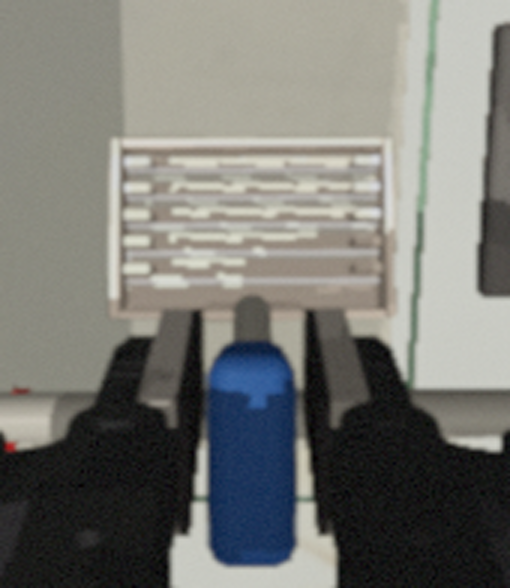

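Emit:
{"fn": "play_rows", "kwargs": {
  "deltas": "20 0 0 0 0; 24 0 0 0 0; 28 0 0 0 0; 32 0 0 0 0; 34 0 0 0 0"
}}

```text
time_s: 27.4
tool_pos: [0.5175, 0.02, 0.2484]
orientation: [-0.03, 0.706, 0.03, 0.706]
contact_force: [0.9, -0.3, -0.8]
width: 0.399
```

Emit:
{"fn": "play_rows", "kwargs": {
  "deltas": "34 -4 0 0 0; 34 -10 0 0 0; 34 -18 0 0 0; 34 -28 0 0 0; 34 -40 0 0 0"
}}

```text
time_s: 27.9
tool_pos: [0.5175, 0.0201, 0.2895]
orientation: [-0.03, 0.706, 0.03, 0.707]
contact_force: [1.1, -0.7, 0.6]
width: 0.4
```

Emit:
{"fn": "play_rows", "kwargs": {
  "deltas": "34 -20 0 0 0; 34 -40 0 0 0; 34 -70 0 0 0; 34 -100 0 0 0; 34 -130 0 0 0"
}}

```text
time_s: 28.4
tool_pos: [0.5172, 0.0202, 0.4208]
orientation: [-0.03, 0.706, 0.03, 0.707]
contact_force: [-0.7, -0.6, -0.6]
width: 0.397
```

```bash
python3 - <<'E'
from h import *
c=snap('wrist','w26'); s=snap('scene','s26'); print(tool()[0],robot.get_obs()['time_s'])
A=cv2.resize(c['image'][:,60:444,::-1],(400,400)); B=cv2.resize(s['image'][125:235,185:295,::-1],(400,400),interpolation=cv2.INTER_CUBIC)
cv2.imwrite('pics/f26.png',np.hstack([A,B]))
E
```

```text
[0.5192 0.0209 0.4239] 28.5
```

View pics/f26.png

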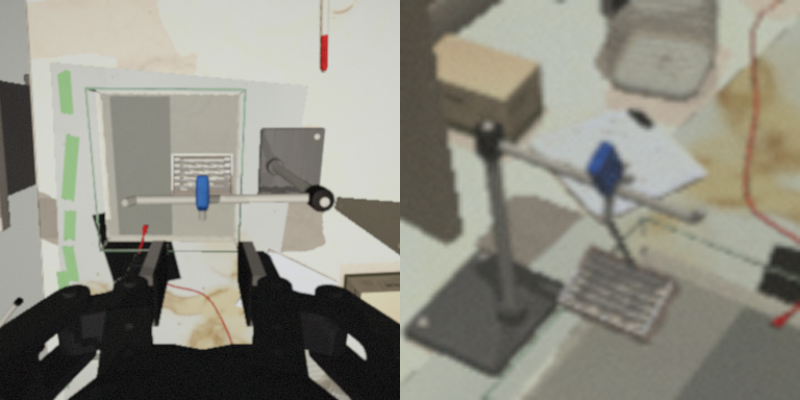

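Emit:
{"fn": "play_rows", "kwargs": {
  "deltas": "34 0 0 0 0; 34 0 0 0 0; 34 0 0 0 0; 34 0 0 0 0; 34 0 0 0 0"
}}

```text
time_s: 29.0
tool_pos: [0.5173, 0.02, 0.4179]
orientation: [-0.03, 0.707, 0.03, 0.706]
contact_force: [-0.7, 0.3, 0.5]
width: 0.392
```

```bash
python3 - <<'E'
from h import *
a=load('w26'); c=snap('wrist','w27'); t=snap('top','t27')
for x in (a,c):
    m=cv2.inRange(cv2.cvtColor(x['image'],cv2.COLOR_RGB2HSV),(105,120,30),(130,255,255))[150:230,200:320]; yy,xx=np.where(m); print(xx.mean()+200,yy.mean()+150,len(xx),yy.min()+150,yy.max()+150)
im=c['image'][60:260,150:420,::-1]; cv2.imwrite('pics/w27c.png',cv2.resize(im,None,fx=2.9,fy=2.9,interpolation=cv2.INTER_CUBIC))
# dish rim from before/after
s=snap('scene','s27'); s0=load('s14'); 
E
```

```text
253.875 184.33139534883722 344 169 200
254.24022346368716 185.01117318435755 358 169 201
```

View pics/w27c.png

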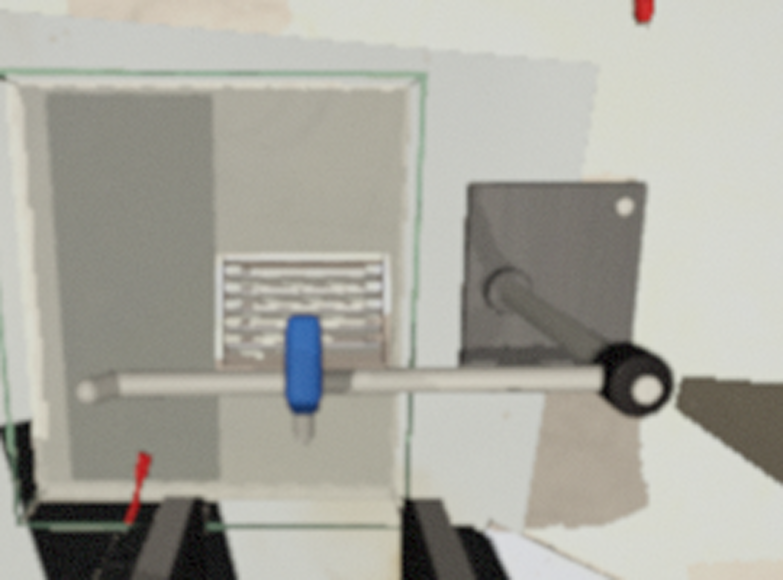

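View pics/s27.png

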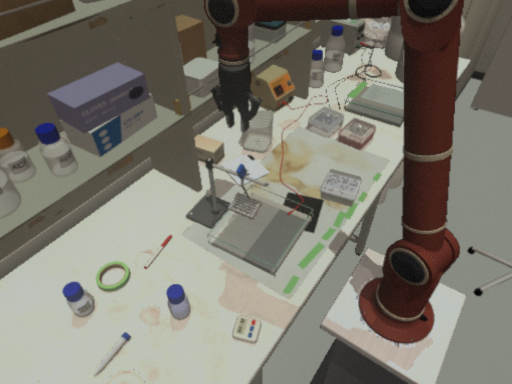

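```bash
python3 - <<'E'
from h import *
c=load('w27'); f=lambda p:(p[0]/2.9+150-.3,p[1]/2.9+60-.3)
a=onz(c,*f((170,382.5)),.238); b=onz(c,*f((560,377)),.238); d=b-a; print(a,b,np.arctan2(d[1],d[0]))
o=load('w11')  # same measure before hanging
a=onz(o,190,173.2,.238); b=onz(o,350,172.2,.238); d=b-a; print(np.arctan2(d[1],d[0]))
print('dish',onz(c,*f((427,73)),.06),'before',onz(o,120+441/2.5-.3,60+28/2.5-.3,.06))
print('tab->dist from axis',np.linalg.norm(onz(c,*f((303,380)),.27)[:2]-AX))
E
```

```text
[ 0.4672 -0.0036  0.238 ] [0.6152 0.0112 0.238 ] 0.09949449869054038
0.08877878705641268
dish [0.5735 0.1306 0.06  ] before [0.5722 0.1299 0.06  ]
tab->dist from axis 0.12586739006639114
```

```bash
python3 - <<'E'
from h import *
def cen(c,u,v0):
    g=cv2.cvtColor(c['image'],cv2.COLOR_RGB2GRAY).astype(float)
    return g[int(v0)-14:int(v0)+15,u]
for n,us,v0 in [('w11',list(range(186,200,2))+list(range(312,356,4)),173),('w26',list(range(186,215,4))+list(range(300,352,6)),191),('w27',list(range(186,240,6))+list(range(280,352,6)),191)]:
    c=load(n); P=[]
    for u in us:
        g=cen(c,u,v0); d=np.abs(np.gradient(g)); 
        # dark-side edges: use pixels brighter than local floor
        k=np.argmax(cv2.GaussianBlur(g.reshape(-1,1),(1,5),0)); P.append(onz(c,u,int(v0)-14+k,.238)[:2])
    P=np.array(P); q=np.polyfit(P[:,0],P[:,1],1); r=P[:,1]-np.polyval(q,P[:,0]); k=np.abs(r)<.004; q=np.polyfit(P[k,0],P[k,1],1); print(n,q[0],np.polyval(q,.52),np.polyval(q,.643),r.std())
E
```

```text
w11 -0.0066152889028506185 -0.005286368874676841 -0.006100049409727467 0.0016461827738729153
w26 0.09080926406235867 0.00022946218097141813 0.011399001660641533 0.005883154136322138
w27 0.06779550976360352 -0.00015077618507468998 0.008188071515848543 0.007228890038702994
```

```bash
python3 - <<'E'
from h import *
print(robot.finish_job())
E
```

```text
the job is handed in; nothing more can be done
None
```

The rack is hanging by its hook on the drip arm, free over the dish. I handed the job in at about 29 s of the 72 s allowed.

**What I did**
- **Arm:** I pushed it round with the shut fingers until it met its stop, where the side force rose to about 8 N, and backed away.
- **Rack:** I took it by the blue tab, lifted it clear of the arm, turned it, and lowered the hook over the bar about 126 mm from the post.
- **Slant:** I pressed the hook on the bar and eased the grip step by step, so the tab turned in the pads to about 0.36 rad. I let go slowly from there; the rack settled by only about 0.02 rad, and I withdrew straight up.

**Last checks**
- **Swing:** Two wrist pictures half a second apart show the tab within 1 px, so there is no visible swing.
- **Dish:** The one rim corner I re-measured is within 1.5 mm of where it was. I did not measure the other things on the bench, but nothing looked moved in the last pictures.
- **Robot:** The gripper stood well clear above the rack, touching nothing.

**Checks that disagreed**
- **Arm direction:** My readings ranged from 0.084 to 0.099 rad. An automatic line fit for this was unreliable, including one plainly wrong result. The readings fit the arm still being at its stop, but only to about 0.01 rad, or 2 mm at the tip.
- **Rack tilt:** Heights and tilts from the scene camera disagreed with the wrist camera, and the rack's outline measured about 5% smaller than stated. I took the tilt from the wrist view of the tab and box edges.
- **During the tilt:** The pads slid a few millimetres along the tab, and for a moment the gripper carried the rack's weight. I lowered the hook back onto the bar before letting go.

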